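Build a slat tree on its rod, longest slat at the bottom

TASK

Build the little wooden slat tree: thread the three slats onto the steel rod of the round foot, the longest first at the bottom, then the middle one, then the shortest, each lying flat and square across the one below it. Then put the turned wooden knob, hole down, on the rod and press it down firmly until it sits tight on the top slat, and let go. Leave the wine glass, the secateurs and the wire reel where they are.

Things in the scene. Friction and masses are not known exactly. Their poses are not given: they have to be found in the camera images.
- foot: Round dark wooden foot, 140 mm across, 35 mm high, standing on the table; it does not move. Origin: centre of its underside, on the table. The steel rod stands upright in its centre.
- rod_tip (a point): Top end of the upright steel rod, on the rod's axis. The rod is 10 mm in diameter (the last 4 mm taper to 7 mm) and its tip begins 124 to 128 mm above the foot's top. It is a tight push fit in the foot: it stays where it is under light loads, slides down when pressed from above with about 9 N, and can go down to 112 mm above the foot's top. In the finished tree the knob has pressed it to 118 mm above the foot's top.
- slat_long_mid (a point): Centre (half-way up, in the middle of the bore) of the longest slat: planed wooden bar 220 x 30 x 30 mm lying flat on the table, 0.11 to 0.19 kg. x runs along its length, z up. An upright through bore of 15 mm diameter goes through its middle; the outer parts are solid and can be gripped across the 30 mm width. It turns freely on the rod.
- slat_middle_mid (a point): The same for the middle slat, 160 x 30 x 30 mm, bore 15 mm, 0.08 to 0.14 kg.
- slat_short_mid (a point): The same for the shortest slat, 110 x 30 x 30 mm, bore 15 mm, 0.05 to 0.10 kg.
- knob_mid (a point): Centre (30 mm above its underside) of the turned wooden knob standing upright on the table: 60 mm high, under 0.09 kg; the lower 36 mm are a cylinder of 44 mm diameter, then it narrows to a flat top 28 mm wide. Blind hole 13 mm wide, 28 mm deep, in its underside. On the rod it first rests on the rod's tip, 6 to 10 mm above the top slat; about 10 N presses it and the rod down onto the slat.
- wine_glass: Bystander: stemmed wine glass, 188 mm high, 80 mm at its widest, upright. Origin: centre of its foot, on the table.
- secateurs: Bystander: secateurs with orange handles lying flat beyond the foot, about 210 mm long, 66 mm wide, 18 mm high. Origin: near the pivot, on the table; x points to the blades.
- wire_reel: Bystander: white reel of wire standing upright, 50 mm in diameter, 60 mm high. Origin: centre of its underside.

How it is judged:
By the outcome, as a careful person would: the job done as asked, in the order asked, and still so for the second after the job is handed in, with the robot touching nothing.
It also fails if it takes over 72 s, if anything falls off the work surface, if the arm or the gripper's body presses on something with over 40 N, if the wrist force passes 120 N, or if a joint passes its speed limit or range.

ROBOT

A 6-joint arm with a two-finger parallel gripper is mounted at the origin on the work surface. World frame = base frame: x ahead of the robot, y to its left, z up, the work surface at z = 0. Lengths are in m, angles in rad, forces in N, time in s.
With the tool pointing down it reaches from about 0.225 to 0.725 m from the base axis. Payload 3.1 kg.
Tool frame: the origin (TCP) lies midway between the tips of the shut fingers; the grasp point (between the pads) lies 19 mm behind it; x points along the fingers, y is the direction in which the jaws open and shut, and the axes are right-handed (so a half turn about x gives the same grasp; the last joint's range is limited). The gripper opens to 85 mm and grips with 20 to 120 N. Pads are 22 mm wide; open, the fingers measure 114 mm over their backs; the gripper's body (76 mm by 85 mm) begins 54 mm behind the grasp point. The pads swing forward as they close: fully open they stand 13 mm farther back than shut.
Start: joints at [-1.264, 0.048, 0.099, 1.622, 0, 1.443], TCP at [0.221, -0.476, 0.231] pointing down, gripper open.
Joint ranges: [-2.91, 2.91], [-0.99, 1.94], [-1.21, 1.42], [-2.12, 2.29], [-1.49, 1.47], [-3.14, 3.14]. Speed limits (rad/s): [2.79, 2.79, 3.14, 3.14, 3.14, 3.14].

INTERFACE

Orientations are given as a unit quaternion [w, x, y, z].
In Python, from plant import manip gives the robot as it stands.
- The arm moves only by the tool send_rows, never from a script. Its argument "moves" is a list of rows, each a list of 7 numbers: the shift along the tool's x, y, z in cm, then the turn, a rotation vector about the tool's x, y, z in rad, then the opening in per cent of the stroke, from 0 (shut) to 100 (fully open). In form: [[dx, dy, dz, rx, ry, rz, gripper], ...]. A call has exactly 8 rows; each row is the pose to reach, as a shift and turn from the pose commanded when the call began, along the tool's axes at that moment; what a row does not reach only later rows make up. A row lasts 1/10 s, in which the tool goes at most 50 mm and 8.59 degrees, less where a joint would pass 70% of its speed; a pose out of reach is approached as far as the arm can. A call with a gripper value outside its range is refused whole. The fingers move at their own pace and stop on an object; "squeeze" is the grip in N (left out, the last holds). Time passes only in rows, so rows that repeat a pose let the fingers close, or fill a call up. It gives the time, the measured TCP pose, the force and the opening at its end, in the units of the state.
- manip.read_state(): the state, without advancing time (a new reading comes with each control period).
- manip.read_camera(name): name is "scene" or "side" or "wrist"; returns a dict with "img" (420x560x3 uint8, blue, green, red), "z_map" (420x560 float32, m along the optical axis (not along the pixel's ray), 0 where there is no reading), "intrinsics" (3x3 intrinsics, pixels), "R" (3x3) and "t" (3): a world point X has camera coordinates R X + t. Camera axes: x right, y down, z forward; pixel columns grow to the right and rows downward; lengths in m; the calibration is good to about 2 mm. A picture is of the moment at which its call begins.
- manip.close_job(): hands the job in, once; it reports no verdict.
The state is a dict: "t": time; "joint_positions": joint angles; "qvel": joint speeds; "effort": joint torques, N m; "ee_pos": TCP position; "eef_rot": TCP orientation; "wrist_force": force on the tool from outside, world axes, zero at the start; "ft_torque": the same for the moment, N m; "grip_width": opening from 0.0 (shut) to 1.0 (fully open).
Only numpy, scipy, OpenCV 4.12 (cv2) and the standard library are available. Lean on these libraries where they do the work, as an engineer would, in place of code of your own. Each camera call takes 0.05 s, during which the arm holds its last target. There are 200 camera calls.

## Working session

There is one attempt and no reset: what is moved stays moved. The work goes in short steps, Python scripts to look and compute and a tool call to move; the robot and the scene stay as the last step left them, time stands still between calls to the robot, and variables do not carry over. Pictures are saved under pics/ and viewed, about 8 in all and at most 12, crops included, and the job is handed in when it is done.

Besides the shell and the picture viewer there is one more tool, called after ">>>" as a command line: name --pt "numbers of a row" for each row, then --argument value for the rest. send_rows: Moves the arm, as the interface text tells. Its arguments: {"type":"object","properties":{"moves":{"type":"array"},"squeeze":{"type":"number"}},"required":["moves"]}

```bash
ls; mkdir -p pics
python3 - <<'E'
from plant import manip
import cv2,numpy as np
s=manip.read_state();print({k:np.round(v,3) for k,v in s.items()})
d={}
for n in("scene","side"):
    c=manip.read_camera(n);cv2.imwrite(f"pics/{n}0.png",c["img"]);np.savez(f"{n}0.npz",**c)
    print(n,np.round(-c["R"].T@c["t"],3),np.round(c["R"],2).tolist(),c["intrinsics"].tolist())
E
```

```text
pics
{'t': np.float64(0.0), 'joint_positions': array([-1.264,  0.049,  0.098,  1.622, -0.   ,  1.443]), 'qvel': array([ 0.001, -0.001, -0.   ,  0.001, -0.001,  0.001]), 'effort': array([ 1.0000e-03, -3.3878e+01,  3.2001e+01,  2.0000e-02, -0.0000e+00,
       -0.0000e+00]), 'ee_pos': array([ 0.221, -0.476,  0.23 ]), 'eef_rot': array([-0.152, -0.69 , -0.153,  0.691]), 'wrist_force': array([ 0.898, -0.616,  0.986]), 'ft_torque': array([-0.024, -0.003,  0.023]), 'grip_width': np.float64(1.0)}
scene [ 0.93  -0.408  0.909] [[0.77, 0.63, 0.01], [0.54, -0.65, -0.54], [-0.34, 0.43, -0.84]] [[409.375190351485, 0.0, 273.17388833669713], [0.0, 409.375190351485, 211.68273555536857], [0.0, 0.0, 1.0]]
side [0.48  0.937 0.719] [[-0.99, -0.14, 0.02], [-0.09, 0.54, -0.83], [0.11, -0.83, -0.55]] [[458.243244807537, 0.0, 289.3862756682864], [0.0, 458.243244807537, 207.30563474510961], [0.0, 0.0, 1.0]]
```

View pics/scene0.png

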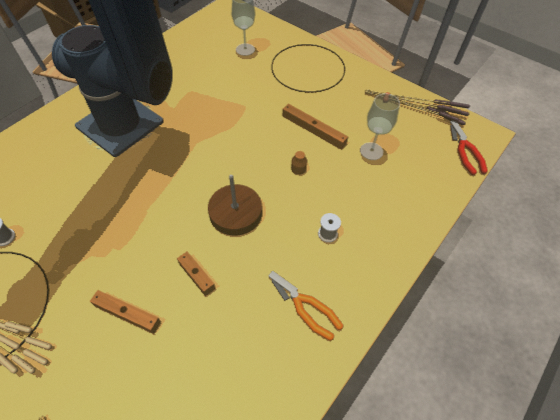

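View pics/side0.png

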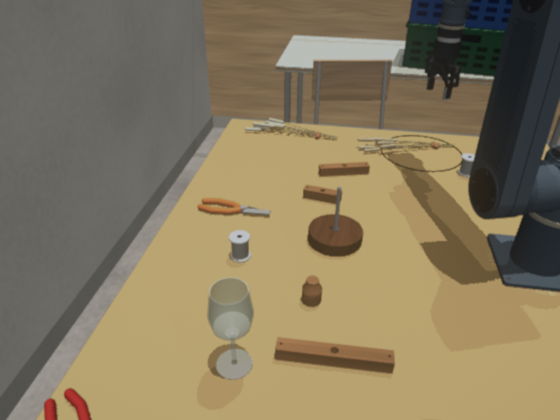

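The scene view shows the long slat at about (314,125), middle (125,310), short (196,272), knob (300,162), foot (236,209), rod tip (233,177), wine glass (375,130), reel (330,228) and secateurs (305,305). The side view agrees.

```bash
cat > h.py <<'E'
import numpy as np,cv2
def pts(c):
    K=c["intrinsics"];v,u=np.mgrid[0:420,0:560];z=c["z_map"]
    P=np.stack([(u-K[0,2])/K[0,0]*z,(v-K[1,2])/K[1,1]*z,z],-1)
    return (P-c["t"])@c["R"]
def ray(c,uv,h):
    K=c["intrinsics"];o=-c["R"].T@c["t"]
    d=c["R"].T@np.linalg.solve(K,[uv[0],uv[1],1]);return o+d*(h-o[2])/d[2]
def proj(c,X):
    p=c["intrinsics"]@(c["R"]@np.array(X)+c["t"]);return p[:2]/p[2]
E
python3 - <<'E'
from h import *
W={"scene":dict(long=(275,95,355,155),mid=(80,280,170,340),short=(170,245,222,300),knob=(285,145,315,180),foot=(200,165,270,240),glass=(350,80,400,170),reel=(310,205,350,250)),
"side":dict(long=(265,330,400,375),mid=(310,155,380,182),short=(295,178,333,208),knob=(295,270,330,310),foot=(300,180,370,260),glass=(200,275,260,380),reel=(222,225,256,265))}
for n in W:
    c=dict(np.load(n+"0.npz"));P=pts(c)
    for k,(a,b,e,f) in W[n].items():
        Q=P[b:f,a:e].reshape(-1,3);uv=np.stack(np.meshgrid(range(a,e),range(b,f)),-1).reshape(-1,2)
        ok=(c["z_map"][b:f,a:e]>0).ravel();z=Q[:,2]
        if k in("long","mid","short"):
            m=ok&(z>.024)&(z<.036)
            X=np.array([ray(c,p,.03)[:2] for p in uv[m]]);r=cv2.minAreaRect((X*1000).astype(np.float32))
            print(n,k,m.sum(),"z",np.median(z[m]).round(4),"rect",np.round(r[0],1),np.round(r[1],1),round(r[2],1))
        else:
            m=ok&(z>.012);q=Q[m]
            print(n,k,m.sum(),"zmax",np.sort(z[ok])[-5:].round(3))
            for lo,hi in {"foot":[(.031,.038),(.06,.14),(.14,.18)],"knob":[(.01,.036),(.055,.065)],"reel":[(.055,.065)],"glass":[(.0,.3)]}[k]:
                m=ok&(z>lo)&(z<hi)
                if m.sum():
                  q=Q[m];r=cv2.minEnclosingCircle((q[:,:2]*1000).astype(np.float32));print("   ",lo,m.sum(),q.mean(0).round(4),np.round(r[0],1),round(r[1],1),"pix",uv[m].min(0),uv[m].max(0))
E
```

```text
scene long 657 z 0.0312 rect [467.7 361.3] [223.6  38.7] 0.7
scene mid 975 z 0.031 rect [ 482.9 -371. ] [162.5  31.4] 16.0
scene short 567 z 0.0312 rect [ 538.7 -204.9] [ 31.2 114. ] 80.0
scene knob 269 zmax [0.064 0.064 0.064 0.064 0.065]
    0.01 92 [0.5343 0.1987 0.0231] [527.9 207.7] 21.2 pix [291 162] [306 172]
    0.055 79 [0.5259 0.2106 0.0608] [524.8 211.7] 14.6 pix [295 151] [304 160]
scene foot 2193 zmax [0.16  0.161 0.161 0.162 0.162]
    0.031 1594 [ 0.4922 -0.0165  0.0358] [488.1 -12.7] 71.6 pix [208 184] [261 230]
    0.06 82 [ 0.491  -0.0146  0.102 ] [489.7 -13.3] 5.5 pix [230 182] [236 201]
    0.14 30 [ 0.4901 -0.0138  0.1536] [489.1 -13.6] 5.2 pix [229 174] [233 181]
scene glass 1158 zmax [0.191 0.191 0.191 0.191 0.192]
    0.0 3965 [0.6122 0.4622 0.0445] [596.1 517.6] 217.0 pix [350  80] [399 169]
scene reel 420 zmax [0.064 0.065 0.065 0.066 0.066]
    0.055 290 [0.7126 0.0899 0.061 ] [711.9  90.9] 26.0 pix [321 213] [340 230]
side long 1745 z 0.0294 rect [467.9 367.7] [219.6  35.8] 0.8
side mid 298 z 0.0284 rect [ 482.7 -362.2] [160.8  41.9] 15.6
side short 194 z 0.0289 rect [ 549.7 -198.5] [40.2 89.3] 79.9
side knob 457 zmax [0.061 0.061 0.061 0.062 0.062]
    0.01 189 [0.5252 0.2305 0.0237] [526.1 215.1] 23.2 pix [302 284] [321 304]
    0.055 116 [0.5261 0.2162 0.059 ] [526.  214.7] 15.1 pix [306 275] [318 286]
side foot 2232 zmax [0.159 0.16  0.16  0.16  0.16 ]
    0.031 1363 [ 0.4893 -0.0057  0.0342] [517.4 -80.6] 145.9 pix [308 186] [363 247]
    0.06 110 [ 0.4892 -0.0076  0.0999] [488.6  -8.6] 6.0 pix [335 195] [340 221]
    0.14 36 [ 0.4896 -0.0078  0.151 ] [487.4  -9.4] 6.8 pix [337 186] [341 194]
side glass 2506 zmax [0.189 0.189 0.189 0.19  0.19 ]
    0.0 4429 [0.6575 0.3881 0.0865] [695.3 301.1] 156.2 pix [200 275] [259 379]
side reel 456 zmax [0.062 0.062 0.062 0.062 0.063]
    0.055 229 [0.7128 0.0943 0.0592] [713.6  92.2] 27.1 pix [229 230] [249 243]
```

```bash
cat >> h.py <<'E'
from scipy.spatial.transform import Rotation as R
def go(x,y,z,jaw):
    """shift (cm, tool axes) and turn about tool x to put TCP at x,y,z pointing down with jaw axis at angle jaw (deg, mod 180)"""
    from plant import manip
    s=manip.read_state();q=s["eef_rot"];T=R.from_quat([q[1],q[2],q[3],q[0]])
    M=T.as_matrix();d=M.T@(np.array([x,y,z])-s["ee_pos"])*100
    yaw=np.degrees(np.arctan2(M[1,1],M[0,1]));dy=(jaw-yaw+90)%180-90
    # desired frame: x=-z world, y=(cos,sin)
    a=np.radians(yaw+dy);D=np.stack([[0,0,-1],[np.cos(a),np.sin(a),0],np.cross([0,0,-1],[np.cos(a),np.sin(a),0])],1)
    print("t",round(s["t"],2),"pos",s["ee_pos"].round(4),"jaw",yaw.round(2),"F",s["wrist_force"].round(1),"grip",round(float(s["grip_width"]),3),"q",s["joint_positions"].round(2))
    print(" shift cm",d.round(2),"turn",R.from_matrix(M.T@D).as_rotvec().round(3), "axes y",M[:,1].round(3),"z",M[:,2].round(3))
E
python3 - <<'E'
from h import *
c={n:dict(np.load(n+"0.npz")) for n in("scene","side")}
print("glass",ray(c["scene"],(372,152),0).round(3),ray(c["side"],(234,365),0).round(3))
for p in((270,276),(296,293),(340,326),(330,338)):print("sec",ray(c["scene"],p,.01).round(3))
go(.413,.3645,.12,90); go(.430,-.3835,.12,106);go(.489,-.011,.2,90)
E
```

```text
glass [0.653 0.401 0.   ] [0.65  0.405 0.   ]
sec [ 0.676 -0.097  0.01 ]
sec [ 0.75  -0.091  0.01 ]
sec [ 0.872 -0.09   0.01 ]
sec [ 0.87  -0.126  0.01 ]
t 0.1 pos [ 0.221  -0.4756  0.2302] jaw -65.09 F [-0.4  0.  -0.6] grip 1.003 q [-1.26  0.05  0.1   1.62 -0.    1.44]
 shift cm [ 11.18 -68.08 -52.8 ] turn [0.435 0.    0.002] axes y [ 0.421 -0.907 -0.002] z [-0.907 -0.421 -0.   ]
t 0.1 pos [ 0.221  -0.4756  0.2302] jaw -65.09 F [-0.4  0.  -0.6] grip 1.003 q [-1.26  0.05  0.1   1.62 -0.    1.44]
 shift cm [ 11.03   0.48 -22.83] turn [ 0.156 -0.     0.002] axes y [ 0.421 -0.907 -0.002] z [-0.907 -0.421 -0.   ]
t 0.1 pos [ 0.221  -0.4756  0.2302] jaw -65.09 F [-0.4  0.  -0.6] grip 1.003 q [-1.26  0.05  0.1   1.62 -0.    1.44]
 shift cm [  3.1  -30.84 -43.88] turn [0.435 0.    0.002] axes y [ 0.421 -0.907 -0.002] z [-0.907 -0.421 -0.   ]
```

```bash
cat >> h.py <<'E'
def plan(*tg):
    """chain of TCP targets (x,y,z,yaw deg); prints shift cm + turn about tool x for each, each from the end of the one before"""
    from plant import manip
    s=manip.read_state();q=s["eef_rot"];M=R.from_quat([q[1],q[2],q[3],q[0]]).as_matrix();p=s["ee_pos"]
    yaw=np.degrees(np.arctan2(M[1,1],M[0,1]))
    print("t",round(s["t"],2),"pos",p.round(4),"yaw",yaw.round(2),"tilt",M[2].round(3),"F",s["wrist_force"].round(1),"grip",round(float(s["grip_width"]),3),"q",s["joint_positions"].round(2))
    for x,y,z,w in tg:
        d=M.T@(np.array([x,y,z])-p)*100;a=np.radians(w);u=[np.cos(a),np.sin(a),0]
        D=np.stack([[0,0,-1],u,np.cross([0,0,-1],u)],1)
        print(" ",(x,y,z,w),"shift",d.round(2),"turn",R.from_matrix(M.T@D).as_rotvec().round(3));M=D;p=np.array([x,y,z])
E
python3 - <<'E'
from h import *
plan((.3,-.2,.23,0),(.35,.08,.23,60),(.413,.3645,.13,90.8),(.413,.3645,.03,90.8))
E
```

```text
t 0.1 pos [ 0.221  -0.4756  0.2302] yaw -65.09 tilt [-1.    -0.002 -0.   ] F [-0.4  0.  -0.6] grip 1.003 q [-1.26  0.05  0.1   1.62 -0.    1.44]
  (0.3, -0.2, 0.23, 0) shift [  0.07 -21.67 -18.78] turn [-1.136e+00 -1.000e-03  2.000e-03]
  (0.35, 0.08, 0.23, 60) shift [  0.   5. -28.] turn [-1.047  0.     0.   ]
  (0.413, 0.3645, 0.13, 90.8) shift [10.   27.79 -8.77] turn [-0.538  0.     0.   ]
  (0.413, 0.3645, 0.03, 90.8) shift [10.  0.  0.] turn [0. 0. 0.]
```

>>> send_rows --pt "0 -21.7 -18.8 -1.136 0 0 70" --pt "0 -21.7 -18.8 -1.136 0 0 70" --pt "0 -21.7 -18.8 -1.136 0 0 70" --pt "0 -21.7 -18.8 -1.136 0 0 70" --pt "0 -21.7 -18.8 -1.136 0 0 70" --pt "0 -21.7 -18.8 -1.136 0 0 70" --pt "0 -21.7 -18.8 -1.136 0 0 70" --pt "0 -21.7 -18.8 -1.136 0 0 70"

```text
t: 0.9
ee_pos: [0.3005, -0.1987, 0.2311]
eef_rot: [0.502, 0.498, 0.502, -0.498]
wrist_force: [1.0, -0.7, 0.3]
grip_width: 0.698
```

>>> send_rows --pt "0 5 -28 -1.047 0 0 70" --pt "0 5 -28 -1.047 0 0 70" --pt "0 5 -28 -1.047 0 0 70" --pt "0 5 -28 -1.047 0 0 70" --pt "0 5 -28 -1.047 0 0 70" --pt "0 5 -28 -1.047 0 0 70" --pt "0 5 -28 -1.047 0 0 70" --pt "0 5 -28 -1.047 0 0 70"

```text
t: 1.7
ee_pos: [0.3498, 0.081, 0.2308]
eef_rot: [0.683, 0.182, 0.684, -0.182]
wrist_force: [-0.1, -0.4, -0.5]
grip_width: 0.701
```

>>> send_rows --pt "10 27.8 -8.8 -0.538 0 0 70" --pt "10 27.8 -8.8 -0.538 0 0 70" --pt "10 27.8 -8.8 -0.538 0 0 70" --pt "10 27.8 -8.8 -0.538 0 0 70" --pt "10 27.8 -8.8 -0.538 0 0 70" --pt "10 27.8 -8.8 -0.538 0 0 70" --pt "10 27.8 -8.8 -0.538 0 0 70" --pt "10 27.8 -8.8 -0.538 0 0 70"

```text
t: 2.5
ee_pos: [0.4126, 0.3641, 0.1293]
eef_rot: [0.706, -0.005, 0.708, 0.003]
wrist_force: [-0.1, 0.3, -0.2]
grip_width: 0.704
```

Run:
```python
from h import *
from plant import manip
plan((.413,.3645,.006,90.8))
c=manip.read_camera("wrist");cv2.imwrite("pics/w1.png",c["img"]);np.savez("w1.npz",**c)
print(np.round(-c["R"].T@c["t"],3),c["R"].round(2).tolist())
P=pts(c);m=(P[...,2]>.024)&(P[...,2]<.036)&(c["z_map"]>0)
n,l,st,_=cv2.connectedComponentsWithStats(m.astype(np.uint8))
for i in range(1,n):
    if st[i,4]>500:
        uv=np.argwhere(l==i)[:,::-1];X=np.array([ray(c,p,.03)[:2] for p in uv]);r=cv2.minAreaRect((X*1000).astype(np.float32));print(st[i],np.round(r[0],1),np.round(r[1],1),round(r[2],2))
```

```text
t 2.5 pos [0.4126 0.3641 0.1293] yaw 90.71 tilt [-1.    -0.003 -0.003] F [-0.1  0.3 -0.2] grip 0.704 q [ 0.6   0.12 -0.03  1.43 -0.    0.59]
  (0.413, 0.3645, 0.006, 90.8) shift [12.33  0.08  0.08] turn [-0.002 -0.003  0.003]
[0.336 0.364 0.273] [[-0.01, 1.0, -0.0], [0.96, 0.01, 0.3], [0.3, 0.0, -0.96]]
[ 261  137   41  241 8752] [463.3 362.3] [214.4  30. ] 0.91
```

View pics/w1.png

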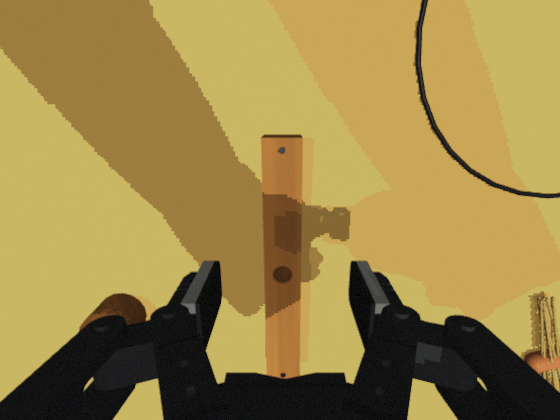

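The wrist view shows the long slat upright in the picture, with its bore at (282,274), midway between the open jaws. The knob at (115,310) is clear of the fingers.

>>> send_rows --pt "4 0 0 0 0 0 70" --pt "8 0 0 0 0 0 70" --pt "10.5 0 0 0 0 0 70" --pt "12 0 0 0 0 0 70" --pt "12.4 0 0 0 0 0 70" --pt "12.4 0 0 0 0 0 70" --pt "12.4 0 0 0 0 0 20" --pt "12.4 0 0 0 0 0 20" --squeeze 50

```text
t: 3.35
ee_pos: [0.4146, 0.3653, 0.0095]
eef_rot: [0.708, -0.004, 0.706, 0.005]
wrist_force: [-0.3, -1.7, 1.1]
grip_width: 0.373
```

>>> send_rows --pt "0 0 0 0 0 0 20" --pt "0 0 0 0 0 0 20" --pt "0 0 0 0 0 0 20" --pt "0 0 0 0 0 0 20" --pt "-2 0 0 0 0 0 20" --pt "-5 0 0 0 0 0 20" --pt "-9 0 0 0 0 0 20" --pt "-13 0 0 0 0 0 20"

```text
t: 4.15
ee_pos: [0.412, 0.3642, 0.1375]
eef_rot: [0.706, -0.006, 0.708, 0.005]
wrist_force: [0.5, -0.2, -0.9]
grip_width: 0.336
```

Run:
```python
from h import *
c=dict(np.load("w1.npz"));print("bore",ray(c,(282,274),.03).round(4))
plan((.434,.2,.22,90),(.434,-.011,.22,90))
```

```text
bore [0.466  0.3624 0.03  ]
t 4.15 pos [0.412  0.3642 0.1375] yaw 90.83 tilt [-1.    -0.001 -0.002] F [ 0.5 -0.2 -0.9] grip 0.336 q [ 0.6   0.11 -0.02  1.44  0.    0.59]
  (0.434, 0.2, 0.22, 90) shift [ -8.23 -16.46   1.94] turn [ 0.015 -0.002  0.001]
  (0.434, -0.011, 0.22, 90) shift [  0.  -21.1   0. ] turn [0. 0. 0.]
```

>>> send_rows --pt "-3 -2 0.3 0 0 0 20" --pt "-6 -4 0.6 0 0 0 20" --pt "-8.2 -6.5 1 0 0 0 20" --pt "-8.2 -9 1.3 0 0 0 20" --pt "-8.2 -11.5 1.6 0.015 0 0 20" --pt "-8.2 -14 1.9 0.015 0 0 20" --pt "-8.2 -15.5 1.9 0.015 0 0 20" --pt "-8.2 -16.5 1.9 0.015 0 0 20"

```text
t: 4.95
ee_pos: [0.4342, 0.199, 0.219]
eef_rot: [0.707, 0.001, 0.707, -0.001]
wrist_force: [-0.3, 1.5, -0.9]
grip_width: 0.338
```

>>> send_rows --pt "0 -3 0 0 0 0 20" --pt "0 -7 0 0 0 0 20" --pt "0 -11 0 0 0 0 20" --pt "0 -15 0 0 0 0 20" --pt "0 -18 0 0 0 0 20" --pt "1 -20 0 0 0 0 20" --pt "2.5 -21 0 0 0 0 20" --pt "3.5 -21.1 0 0 0 0 20"

```text
t: 5.75
ee_pos: [0.4339, -0.0118, 0.1833]
eef_rot: [0.707, 0.001, 0.707, -0.001]
wrist_force: [0.1, 0.9, -1.7]
grip_width: 0.338
```

```bash
cat >> h.py <<'E'
def look(tag,zt,x0,rng=.012,cx=.489,cy=-.011,rad=.14):
    """slat top centre (rect) near the rod at height zt in both views, and rod tip seen in the first pictures"""
    from plant import manip
    for n in("scene","side"):
        c=manip.read_camera(n);cv2.imwrite(f"pics/{n}_{tag}.png",c["img"]);np.savez(f"{n}_{tag}.npz",**c)
        P=pts(c);b,g,r=[c["img"][...,i].astype(int) for i in range(3)]
        m=(abs(P[...,2]-zt)<rng)&(np.hypot(P[...,0]-cx,P[...,1]-cy)<rad)&(c["z_map"]>0)&(r>b+15)
        k,l,st,_=cv2.connectedComponentsWithStats(m.astype(np.uint8));
        for i in range(1,k):
            if st[i,4]<60: continue
            uv=np.argwhere(l==i)[:,::-1];z=P[l==i][:,2]
            X=np.array([ray(c,p,zt)[:2] for p in uv]);rc=cv2.minAreaRect((X*1000).astype(np.float32))
            print(n,st[i].tolist(),"z",np.median(z).round(4),"c",np.round(rc[0],1),np.round(rc[1],1),round(rc[2],2),"x",np.round([X[:,0].min(),X[:,0].max()],4),"y",np.round([X[:,1].min(),X[:,1].max()],4))
E
python3 - <<'E'
from h import *
plan((.434,-.011,.184,90))
look("a",.207,0)
E
python3 -c "
import cv2,numpy as np
a=cv2.imread('pics/scene_a.png')[100:300,150:350];b=cv2.imread('pics/side_a.png')[100:300,250:450]
cv2.imwrite('pics/ab.png',cv2.resize(np.hstack([a,b]),(800,400)))"
```

```text
t 5.75 pos [ 0.4339 -0.0118  0.1833] yaw 89.86 tilt [-1.     0.    -0.001] F [ 0.1  0.9 -1.7] grip 0.338 q [-0.18 -0.19 -0.23  1.54  0.   -0.18]
  (0.434, -0.011, 0.184, 90) shift [-0.07  0.08  0.01] turn [-0.002 -0.001 -0.   ]
scene [210, 141, 62, 55, 1003] z 0.204 c [508.6 -14.9] [ 51.9 189. ] 82.24 x [0.4166 0.6027] y [-0.0346  0.0213]
side [294, 165, 67, 14, 527] z 0.1998 c [519.7   7.5] [150.5  40.2] 0.07 x [0.4444 0.5949] y [-0.0126  0.0276]
side [369, 172, 21, 10, 173] z 0.2011 c [401.2   8.6] [45.6 42.5] 0.08 x [0.3784 0.424 ] y [-0.0127  0.0299]
```

View pics/ab.png

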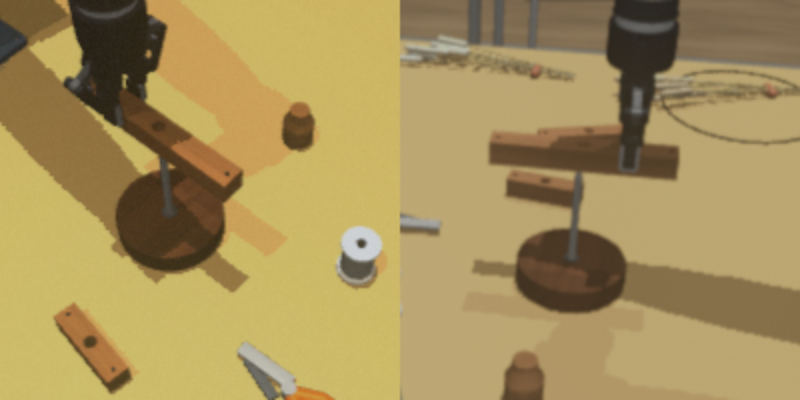

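The held slat is level above the rod. Its bore is at about scene (229,163) and side (341,173), with the rod tip just below it.

```bash
cat >> h.py <<'E'
def bore(f,uv,zt,w=7):
    """dark bore blob nearest uv in saved picture -> centre on plane zt"""
    c=dict(np.load(f));g=cv2.cvtColor(cv2.resize(c["img"][uv[1]-w:uv[1]+w+1,uv[0]-w:uv[0]+w+1],None,fx=4,fy=4,interpolation=cv2.INTER_CUBIC),cv2.COLOR_BGR2GRAY)
    t,m=cv2.threshold(g,0,255,cv2.THRESH_BINARY_INV+cv2.THRESH_OTSU)
    k,l,st,ce=cv2.connectedComponentsWithStats(m);j=min(range(1,k),key=lambda i:np.hypot(*(ce[i]-2*(2*w+1)))-.02*st[i,4])
    p=(ce[j]+.5)/4-.5+np.array(uv)-w
    print(f,"t",t,"pix",p.round(1),"area",st[j,4]/16,st[j,2:4]/4,"->",ray(c,p,zt).round(4));return p
E
python3 - <<'E'
from h import *
bore("scene_a.npz",(229,163),.206,5);bore("side_a.npz",(341,172),.206,5)
for f in("scene0.npz","side0.npz"):
    c=dict(np.load(f));print(f,"rod tip would be",proj(c,(.4887,-.0113,.161)).round(1))
E
```

```text
scene_a.npz t 108.0 pix [228.9 163.1] area 117.8125 [11. 11.] -> [ 0.4887 -0.0141  0.206 ]
side_a.npz t 88.0 pix [341.1 172.6] area 107.4375 [11. 10.] -> [0.4877 0.0049 0.206 ]
scene0.npz rod tip would be [231.3 174.9]
side0.npz rod tip would be [339.5 185.8]
```

>>> send_rows --pt "0 0.05 0.05 0 0 0 20" --pt "0.5 0.05 0.07 0 0 0 20" --pt "1 0.05 0.07 0 0 0 20" --pt "1.4 0.05 0.07 0 0 0 20" --pt "1.8 0.05 0.07 0 0 0 20" --pt "2.2 0.05 0.07 0 0 0 20" --pt "2.6 0.05 0.07 0 0 0 20" --pt "3 0.05 0.07 0 0 0 20"

```text
t: 6.65
ee_pos: [0.4349, -0.0106, 0.154]
eef_rot: [0.707, 0.0, 0.707, -0.0]
wrist_force: [-0.5, 0.3, -1.8]
grip_width: 0.338
```

Run:
```python
from h import *
from plant import manip
plan((.434,-.011,.045,90))
im=[]
for n,(a,b) in dict(scene=(180,120),side=(290,130)).items():
    c=manip.read_camera(n);np.savez(n+"_b.npz",**c);im.append(c["img"][b:b+100,a:a+100])
cv2.imwrite("pics/b.png",cv2.resize(np.hstack(im),(800,400),interpolation=cv2.INTER_CUBIC))
```

```text
t 6.65 pos [ 0.4349 -0.0106  0.154 ] yaw 89.95 tilt [-1.  0. -0.] F [-0.5  0.3 -1.8] grip 0.338 q [-0.18 -0.19 -0.28  1.48  0.   -0.18]
  (0.434, -0.011, 0.045, 90) shift [10.9  -0.04 -0.09] turn [-0.001 -0.    -0.   ]
```

View pics/b.png

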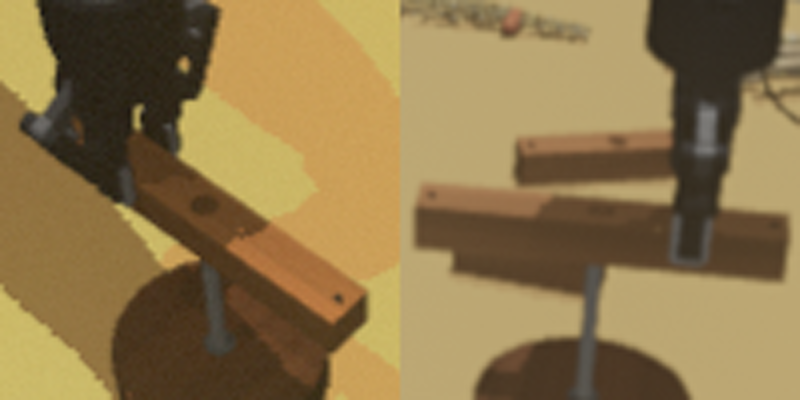

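The bore surrounds the rod with no contact force: scene (205,203), side (603,210) in the crops. I lower it to the foot.

>>> send_rows --pt "1 0 0 0 0 0 20" --pt "2.5 0 0 0 0 0 20" --pt "4 0 0 0 0 0 20" --pt "6 0 0 0 0 0 20" --pt "8 0 0 0 0 0 20" --pt "9.5 0 0 0 0 0 20" --pt "10.4 0 0 0 0 0 20" --pt "10.8 0 0 0 0 0 20"

```text
t: 7.55
ee_pos: [0.4344, -0.0107, 0.0453]
eef_rot: [0.707, 0.0, 0.708, -0.0]
wrist_force: [-0.5, -0.2, -0.8]
grip_width: 0.34
```

>>> send_rows --pt "0.3 0 0 0 0 0 20" --pt "0.3 0 0 0 0 0 20" --pt "0.3 0 0 0 0 0 55" --pt "0.3 0 0 0 0 0 55" --pt "0.3 0 0 0 0 0 55" --pt "-1 0 0 0 0 0 60" --pt "-5 0 0 0 0 0 60" --pt "-10 0 0 0 0 0 60"

```text
t: 8.35
ee_pos: [0.4329, -0.0102, 0.1458]
eef_rot: [0.705, 0.001, 0.709, 0.0]
wrist_force: [1.3, -0.4, 0.4]
grip_width: 0.599
```

Run:
```python
from h import *
plan((.434,-.011,.2,90),(.36,-.2,.2,100),(.4295,-.3840,.13,106),(.4295,-.3840,.007,106))
```

```text
t 8.35 pos [ 0.4329 -0.0102  0.1458] yaw 89.95 tilt [-1.     0.001 -0.005] F [ 1.3 -0.4  0.4] grip 0.599 q [-0.18 -0.19 -0.3   1.47  0.   -0.18]
  (0.434, -0.011, 0.2, 90) shift [-5.42 -0.07  0.08] turn [-0.001 -0.005 -0.001]
  (0.36, -0.2, 0.2, 100) shift [  0.  -18.9  -7.4] turn [-0.175  0.     0.   ]
  (0.4295, -0.384, 0.13, 106) shift [  7.   -19.33   3.65] turn [-0.105  0.     0.   ]
  (0.4295, -0.384, 0.007, 106) shift [12.3  0.   0. ] turn [0. 0. 0.]
```

>>> send_rows --pt "-5.4 0 0 0 0 0 70" --pt "-5.4 0 0 0 0 0 70" --pt "-5.4 -4 -1.5 0 0 0 70" --pt "-5.4 -8.5 -3.2 -0.05 0 0 70" --pt "-5.4 -13 -5 -0.1 0 0 70" --pt "-5.4 -17 -6.5 -0.15 0 0 70" --pt "-5.4 -19 -7.3 -0.175 0 0 70" --pt "-5.4 -19 -7.3 -0.175 0 0 70"

```text
t: 9.15
ee_pos: [0.3609, -0.2029, 0.2008]
eef_rot: [0.705, -0.06, 0.705, 0.059]
wrist_force: [0.3, 1.4, -0.2]
grip_width: 0.699
```

>>> send_rows --pt "1.5 -5 1 -0.03 0 0 70" --pt "3.5 -10 2 -0.06 0 0 70" --pt "5 -15 3 -0.105 0 0 70" --pt "6.5 -18 3.5 -0.105 0 0 70" --pt "7 -19.3 3.7 -0.105 0 0 70" --pt "7 -19.3 3.7 -0.105 0 0 70" --pt "7 -19.3 3.7 -0.105 0 0 70" --pt "7 -19.3 3.7 -0.105 0 0 70"

```text
t: 9.95
ee_pos: [0.4322, -0.3831, 0.1315]
eef_rot: [0.7, -0.099, 0.7, 0.099]
wrist_force: [1.0, -0.2, 0.5]
grip_width: 0.699
```

```bash
cat >> h.py <<'E'
def wrist(tag,zt=.03):
    from plant import manip
    c=manip.read_camera("wrist");cv2.imwrite(f"pics/w{tag}.png",c["img"]);np.savez(f"w{tag}.npz",**c)
    P=pts(c);m=(abs(P[...,2]-zt)<.006)&(c["z_map"]>0);m=cv2.morphologyEx(m.astype(np.uint8),cv2.MORPH_OPEN,np.ones((3,3)))
    n,l,st,_=cv2.connectedComponentsWithStats(m)
    for i in range(1,n):
        if st[i,4]>800:
            uv=np.argwhere(l==i)[:,::-1];X=np.array([ray(c,p,zt)[:2] for p in uv]);r=cv2.minAreaRect((X*1000).astype(np.float32));b=cv2.boxPoints(r)
            g=cv2.cvtColor(c["img"],cv2.COLOR_BGR2GRAY)
            print(st[i].tolist(),"c",np.round(r[0],1),np.round(r[1],1),round(r[2],2),"corners",b.round(0).tolist())
            # dark blobs inside
            mm=cv2.erode(cv2.morphologyEx((l==i).astype(np.uint8),cv2.MORPH_CLOSE,np.ones((31,31))),np.ones((7,7)))&(g<45)
            k,L,S,C=cv2.connectedComponentsWithStats(mm)
            for j in range(1,k):
                if S[j,4]>60: print("  dark",S[j].tolist(),ray(c,C[j],zt).round(4))
E
python3 - <<'E'
from h import *
plan((.4311,-.3834,.007,106));wrist("m");look("p",.065,0)
E
```

```text
t 9.95 pos [ 0.4322 -0.3831  0.1315] yaw 106.07 tilt [-1.    -0.001  0.001] F [ 1.  -0.2  0.5] grip 0.699 q [-0.84  0.18  0.05  1.43  0.   -1.12]
  (0.4311, -0.3834, 0.007, 106) shift [ 1.245e+01  1.000e-02 -1.300e-01] turn [0.001 0.001 0.001]
[0, 0, 43, 159, 2910] c [ 395.1 -586.9] [103.5  26.6] 9.16 corners [[342.0, -582.0], [346.0, -608.0], [448.0, -592.0], [444.0, -566.0]]
[32, 0, 31, 65, 1266] c [ 357.  -568.1] [38.2 13.7] 15.28 corners [[337.0, -566.0], [340.0, -580.0], [377.0, -570.0], [374.0, -556.0]]
[78, 0, 37, 67, 1238] c [ 348.2 -536.9] [40.7 13.5] 25.08 corners [[327.0, -539.0], [333.0, -552.0], [369.0, -534.0], [364.0, -522.0]]
[261, 172, 40, 178, 6347] c [ 481.1 -372.5] [160.1  30. ] 15.97 corners [[400.0, -380.0], [408.0, -409.0], [562.0, -365.0], [554.0, -336.0]]
scene [200, 172, 72, 57, 1018] z 0.0661 c [489.2 -12.5] [ 36.9 224.3] 89.03 x [0.3772 0.6015] y [-0.0319  0.0078]
side [292, 212, 89, 20, 918] z 0.0635 c [490.4   1.3] [ 48.8 217.8] 89.02 x [0.3811 0.5991] y [-0.0244  0.0269]
```

View pics/wm.png

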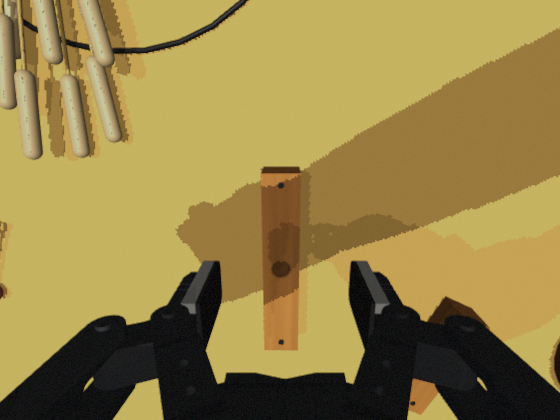

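The wrist view shows the middle slat between the jaws, its bore at (281,269) and its ends at rows 172 and 350. The long slat lies on the foot at about -1°.

>>> send_rows --pt "4 0 -0.4 0 0 0 70" --pt "8 0 -0.4 0 0 0 70" --pt "10.5 0 -0.4 0 0 0 70" --pt "12 0 -0.4 0 0 0 70" --pt "12.4 0 -0.4 0 0 0 70" --pt "12.4 0 -0.4 0 0 0 70" --pt "12.4 0 -0.4 0 0 0 20" --pt "12.4 0 -0.4 0 0 0 20"

```text
t: 10.9
ee_pos: [0.4291, -0.3867, 0.0085]
eef_rot: [0.701, -0.1, 0.699, 0.097]
wrist_force: [0.3, 0.0, 1.2]
grip_width: 0.371
```

>>> send_rows --pt "0 0 0 0 0 0 20" --pt "0 0 0 0 0 0 20" --pt "0 0 0 0 0 0 20" --pt "0 0 0 0 0 0 20" --pt "-2 0 0 0 0 0 20" --pt "-5 0 0 0 0 0 20" --pt "-10 0 0 0 0 0 20" --pt "-15 0 0 0 0 0 20"

```text
t: 11.7
ee_pos: [0.4267, -0.3841, 0.156]
eef_rot: [0.699, -0.097, 0.701, 0.1]
wrist_force: [0.4, -1.5, -0.5]
grip_width: 0.343
```

Run:
```python
from h import *
c=dict(np.load("wm.npz"));print("bore",ray(c,(281,268.5),.03).round(4))
plan((.46,-.22,.225,140),(.4887,-.0663,.225,179),(.4887,-.0663,.184,179))
```

```text
bore [ 0.4811 -0.3718  0.03  ]
t 11.7 pos [ 0.4267 -0.3841  0.156 ] yaw 106.0 tilt [-1.     0.004 -0.002] F [ 0.4 -1.5 -0.5] grip 0.343 q [-0.85  0.18  0.09  1.49 -0.   -1.13]
  (0.46, -0.22, 0.225, 140) shift [-6.86 14.89  7.71] turn [-0.593 -0.001 -0.004]
  (0.4887, -0.0663, 0.225, 179) shift [ 0.    7.68 13.62] turn [-0.681  0.     0.   ]
  (0.4887, -0.0663, 0.184, 179) shift [4.1 0.  0. ] turn [0. 0. 0.]
```

>>> send_rows --pt "-3 1.5 1 -0.08 0 0 20" --pt "-6 4 2 -0.16 0 0 20" --pt "-6.9 7 3.5 -0.26 0 0 20" --pt "-6.9 10 5 -0.36 0 0 20" --pt "-6.9 12.5 6.3 -0.46 0 0 20" --pt "-6.9 14 7.2 -0.54 0 0 20" --pt "-6.9 14.9 7.7 -0.593 0 0 20" --pt "-6.9 14.9 7.7 -0.593 0 0 20"

```text
t: 12.5
ee_pos: [0.4607, -0.2194, 0.225]
eef_rot: [0.64, -0.299, 0.641, 0.3]
wrist_force: [0.3, -0.1, -2.2]
grip_width: 0.341
```

>>> send_rows --pt "0 1 2 -0.1 0 0 20" --pt "0 2.5 4.5 -0.2 0 0 20" --pt "0 4 7 -0.3 0 0 20" --pt "0 5.5 9.5 -0.42 0 0 20" --pt "0 6.8 11.8 -0.54 0 0 20" --pt "0 7.7 13.3 -0.64 0 0 20" --pt "1 7.7 13.6 -0.681 0 0 20" --pt "2.5 7.7 13.6 -0.681 0 0 20"

```text
t: 13.3
ee_pos: [0.4902, -0.0674, 0.2009]
eef_rot: [0.505, -0.496, 0.504, 0.495]
wrist_force: [-0.9, 0.0, -0.8]
grip_width: 0.344
```

Run:
```python
from h import *
from plant import manip
plan((.4877,-.0661,.184,179))
look("q",.2,0,.02)
im=[]
for n,(a,b) in dict(scene=(180,110),side=(290,120)).items():
    im.append(cv2.imread(f"pics/{n}_q.png")[b:b+100,a:a+100])
cv2.imwrite("pics/q.png",cv2.resize(np.hstack(im),(800,400),interpolation=cv2.INTER_CUBIC))
```

```text
t 13.3 pos [ 0.4902 -0.0674  0.2009] yaw 179.01 tilt [-1.    -0.002 -0.001] F [-0.9  0.  -0.8] grip 0.344 q [-0.27 -0.04 -0.05  1.56 -0.   -1.83]
  (0.4877, -0.0661, 0.184, 179) shift [1.69 0.26 0.12] turn [ 0.    -0.001  0.002]
scene [200, 142, 61, 50, 359] z 0.2058 c [492.4  -6.4] [173.8  43.3] 85.74 x [0.465  0.5118] y [-0.0932  0.0805]
side [330, 150, 24, 45, 638] z 0.2171 c [485.6 -17.7] [ 54.4 215.3] 3.32 x [0.4621 0.5172] y [-0.1253  0.0905]
```

View pics/q.png

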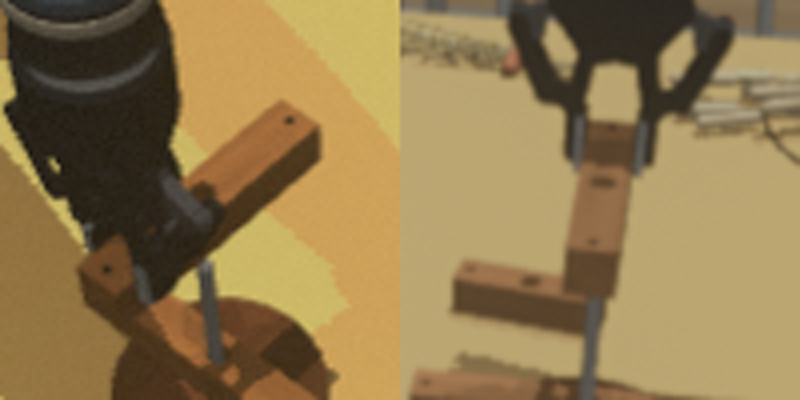

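The middle slat is held along y above the rod. Its bore is at side crop (601,183), and in the scene view it sits partly behind a finger at (205,192).

Run:
```python
from h import *
c=dict(np.load("side_q.npz"));print(ray(c,(340.0,165.3),.2234).round(4),"rod tip side:",ray(c,(339.5,185.8),.161).round(4))
c=dict(np.load("scene_q.npz"));print(ray(c,(231,157.8),.2234).round(4))
print("expected by TCP", .4902+.001, -.0674+.0548)
```

```text
[0.4916 0.0025 0.2234] rod tip side: [ 0.4887 -0.0114  0.161 ]
[ 0.4929 -0.0099  0.2234]
expected by TCP 0.4912 -0.0126
```

>>> send_rows --pt "0.5 0.2 0.1 0 0 0 20" --pt "1.2 0.25 0.1 0 0 0 20" --pt "1.9 0.25 0.1 0 0 0 20" --pt "2.4 0.25 0.1 0 0 0 20" --pt "2.8 0.25 0.1 0 0 0 20" --pt "3.1 0.25 0.1 0 0 0 20" --pt "3.3 0.25 0.1 0 0 0 20" --pt "3.5 0.25 0.1 0 0 0 20"

```text
t: 14.2
ee_pos: [0.4869, -0.0662, 0.1653]
eef_rot: [0.504, -0.496, 0.504, 0.495]
wrist_force: [-0.2, -0.6, -1.3]
grip_width: 0.34
```

Run:
```python
from h import *
from plant import manip
plan((.4877,-.0661,.075,179))
im=[]
for n,(a,b) in dict(scene=(195,130),side=(305,140)).items():
    c=manip.read_camera(n);np.savez(n+"_r.npz",**c)
    im.append(c["img"][b:b+70,a:a+70])
cv2.imwrite("pics/r.png",cv2.resize(np.hstack(im),(800,400),interpolation=cv2.INTER_CUBIC))
```

```text
t 14.2 pos [ 0.4869 -0.0662  0.1653] yaw 178.99 tilt [-1. -0. -0.] F [-0.2 -0.6 -1.3] grip 0.34 q [-0.27 -0.04 -0.12  1.49  0.   -1.82]
  (0.4877, -0.0661, 0.075, 179) shift [ 9.03 -0.07  0.01] turn [-0. -0.  0.]
```

View pics/r.png

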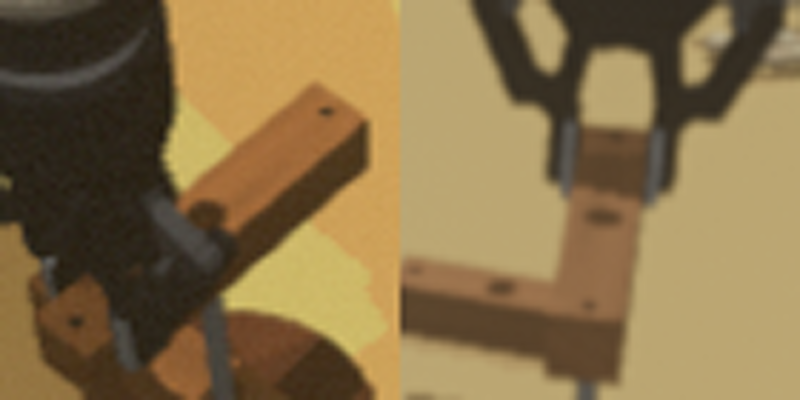

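No contact force, and the bore sits over the rod in both crops (scene (208,213), side (603,216)).

>>> send_rows --pt "0.2 -0.05 0 0 0 0 20" --pt "0.4 -0.06 0 0 0 0 20" --pt "0.6 -0.06 0 0 0 0 20" --pt "0.8 -0.06 0 0 0 0 20" --pt "1 -0.06 0 0 0 0 20" --pt "1.2 -0.06 0 0 0 0 20" --pt "1.4 -0.06 0 0 0 0 20" --pt "1.6 -0.06 0 0 0 0 20"

```text
t: 15.1
ee_pos: [0.4875, -0.0664, 0.1492]
eef_rot: [0.504, -0.496, 0.505, 0.495]
wrist_force: [0.2, -1.2, -0.6]
grip_width: 0.341
```

Run:
```python
from h import *
plan((.4877,-.0661,.0755,179))
look("s",.175,0,.006)
```

```text
t 15.1 pos [ 0.4875 -0.0664  0.1492] yaw 178.98 tilt [-1. -0. -0.] F [ 0.2 -1.2 -0.6] grip 0.341 q [-0.27 -0.04 -0.15  1.46 -0.   -1.82]
  (0.4877, -0.0661, 0.0755, 179) shift [ 7.37 -0.02  0.04] turn [-0. -0.  0.]
scene [227, 149, 33, 27, 351] z 0.1716 c [492.2  25.4] [86.1 31.6] 88.42 x [0.4757 0.5089] y [-0.0178  0.0686]
scene [202, 181, 14, 16, 137] z 0.172 c [487.4 -77.6] [28.8 37.8] 85.6 x [0.4689 0.5057] y [-0.093  -0.0619]
side [331, 167, 17, 36, 289] z 0.1698 c [489.1   2.4] [161.5  30.2] 89.4 x [0.4735 0.5046] y [-0.0785  0.0832]
```

>>> send_rows --pt "0.5 0 -0.1 0 0 0 20" --pt "1.5 0 -0.1 0 0 0 20" --pt "2.8 0 -0.1 0 0 0 20" --pt "4 0 -0.1 0 0 0 20" --pt "5.3 0 -0.1 0 0 0 20" --pt "6.5 0 -0.1 0 0 0 20" --pt "7.1 0 -0.1 0 0 0 20" --pt "7.4 0 -0.1 0 0 0 20"

```text
t: 16.0
ee_pos: [0.4867, -0.067, 0.0741]
eef_rot: [0.504, -0.495, 0.505, 0.496]
wrist_force: [0.3, 0.0, -2.0]
grip_width: 0.34
```

>>> send_rows --pt "0.25 0 0 0 0 0 20" --pt "0.25 0 0 0 0 0 20" --pt "0.25 0 0 0 0 0 55" --pt "0.25 0 0 0 0 0 55" --pt "0.25 0 0 0 0 0 55" --pt "-1 0 0 0 0 0 60" --pt "-5 0 0 0 0 0 60" --pt "-10 0 0 0 0 0 60"

```text
t: 16.8
ee_pos: [0.4855, -0.0666, 0.1746]
eef_rot: [0.503, -0.494, 0.505, 0.497]
wrist_force: [1.2, 0.2, 0.2]
grip_width: 0.604
```

Run:
```python
from h import *
plan((.48,-.14,.22,130),(.5,-.197,.13,80.3),(.5,-.197,.007,80.3))
```

```text
t 16.8 pos [ 0.4855 -0.0666  0.1746] yaw 178.99 tilt [-1.     0.005  0.001] F [1.2 0.2 0.2] grip 0.604 q [-0.27 -0.04 -0.1   1.51  0.   -1.83]
  (0.48, -0.14, 0.22, 130) shift [-4.55  0.44 -7.34] turn [ 0.855 -0.001 -0.005]
  (0.5, -0.197, 0.13, 80.3) shift [ 9.   -5.65 -2.13] turn [0.867 0.    0.   ]
  (0.5, -0.197, 0.007, 80.3) shift [12.3  0.   0. ] turn [0. 0. 0.]
```

>>> send_rows --pt "-4.5 0.4 0 0 0 0 70" --pt "-4.5 0.4 -2 0.1 0 0 70" --pt "-4.5 0.4 -4 0.25 0 0 70" --pt "-4.5 0.4 -6 0.4 0 0 70" --pt "-4.5 0.4 -7.3 0.55 0 0 70" --pt "-4.5 0.4 -7.3 0.7 0 0 70" --pt "-4.5 0.4 -7.3 0.855 0 0 70" --pt "-4.5 0.4 -7.3 0.855 0 0 70"

```text
t: 17.6
ee_pos: [0.4823, -0.1404, 0.2213]
eef_rot: [0.665, -0.242, 0.664, 0.241]
wrist_force: [-0.8, 0.6, -0.7]
grip_width: 0.701
```

>>> send_rows --pt "2 -2 -1 0.15 0 0 70" --pt "4 -4 -2 0.3 0 0 70" --pt "6 -5.6 -2.1 0.45 0 0 70" --pt "8 -5.6 -2.1 0.6 0 0 70" --pt "9 -5.6 -2.1 0.75 0 0 70" --pt "9 -5.6 -2.1 0.867 0 0 70" --pt "9 -5.6 -2.1 0.867 0 0 70" --pt "9 -5.6 -2.1 0.867 0 0 70"

```text
t: 18.4
ee_pos: [0.5024, -0.1966, 0.131]
eef_rot: [0.705, 0.058, 0.704, -0.058]
wrist_force: [-0.1, 0.4, -0.0]
grip_width: 0.7
```

Run:
```python
from h import *
plan((.5,-.197,.007,80.3));wrist("s");look("u",.095,0,.005)
import cv2
a=[cv2.resize(cv2.imread("pics/"+f)[s],(400,300)) for f,s in(("ws.png",np.s_[:,:]),("scene_u.png",np.s_[140:260,150:310]))]
cv2.imwrite("pics/u.png",np.hstack(a))
```

```text
t 18.4 pos [ 0.5024 -0.1966  0.131 ] yaw 80.58 tilt [-1.    -0.     0.001] F [-0.1  0.4 -0. ] grip 0.7 q [-0.5   0.09 -0.06  1.42 -0.   -0.33]
  (0.5, -0.197, 0.007, 80.3) shift [12.4  -0.08 -0.24] turn [0.005 0.001 0.   ]
[429, 54, 92, 182, 2299] c [480.  -57.5] [ 55. 131.] 82.21 corners [[411.0, -76.0], [541.0, -94.0], [549.0, -39.0], [419.0, -21.0]]
  dark [432, 115, 15, 79, 281] [ 0.4785 -0.0792  0.03  ]
[261, 185, 40, 127, 4533] c [ 536.3 -205.8] [ 30.  110.8] 80.13 corners [[479.0, -211.0], [588.0, -230.0], [593.0, -200.0], [484.0, -182.0]]
  dark [272, 247, 14, 13, 116] [ 0.5367 -0.2073  0.03  ]
scene [206, 169, 55, 48, 703] z 0.0963 c [490.9 -10.6] [162.3  35.4] 88.72 x [0.4719 0.5083] y [-0.092   0.0706]
side [328, 193, 18, 39, 391] z 0.0942 c [490.3  -4.1] [168.2  29.9] 88.61 x [0.4734 0.5062] y [-0.088   0.0803]
```

View pics/u.png

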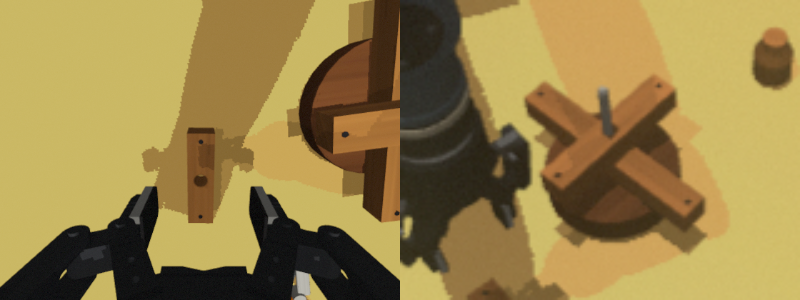

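The wrist view (left) shows the short slat centred between the jaws, bore at (200,181). The scene crop (right) shows the long and middle slats flat on the foot and crossed at right angles, with the rod standing at (605,105).

>>> send_rows --pt "4 0 -0.4 0.007 0 0 70" --pt "8 0 -0.4 0.007 0 0 70" --pt "10.5 0 -0.4 0.007 0 0 70" --pt "12 0 -0.4 0.007 0 0 70" --pt "12.4 0 -0.4 0.007 0 0 70" --pt "12.4 0 -0.4 0.007 0 0 70" --pt "12.4 0 -0.4 0.007 0 0 20" --pt "12.4 0 -0.4 0.007 0 0 20"

```text
t: 19.35
ee_pos: [0.4997, -0.1967, 0.0084]
eef_rot: [0.706, 0.061, 0.703, -0.063]
wrist_force: [-1.2, -0.3, 0.3]
grip_width: 0.373
```

>>> send_rows --pt "0 0 0 0 0 0 20" --pt "0 0 0 0 0 0 20" --pt "0 0 0 0 0 0 20" --pt "0 0 0 0 0 0 20" --pt "-2 0 0 0 0 0 20" --pt "-6 0 0 0 0 0 20" --pt "-11 0 0 0 0 0 20" --pt "-16 0 0 0 0 0 20"

```text
t: 20.15
ee_pos: [0.4971, -0.1952, 0.167]
eef_rot: [0.704, 0.062, 0.705, -0.062]
wrist_force: [1.1, -0.4, 0.0]
grip_width: 0.342
```

Run:
```python
from h import *
plan((.47,-.12,.225,89.2),(.4487,-.0107,.205,89.2))
```

```text
t 20.15 pos [ 0.4971 -0.1952  0.167 ] yaw 79.94 tilt [-1.     0.001 -0.002] F [ 1.1 -0.4  0. ] grip 0.342 q [-0.5   0.07 -0.01  1.5   0.   -0.32]
  (0.47, -0.12, 0.225, 89.2) shift [-5.79  6.94 -4.  ] turn [-0.162 -0.002 -0.001]
  (0.4487, -0.0107, 0.205, 89.2) shift [ 2.   10.9  -2.28] turn [0. 0. 0.]
```

>>> send_rows --pt "-3 0 0 0 0 0 20" --pt "-5.8 0 0 0 0 0 20" --pt "-5.8 1.5 -0.8 -0.04 0 0 20" --pt "-5.8 3 -1.6 -0.08 0 0 20" --pt "-5.8 4.5 -2.5 -0.12 0 0 20" --pt "-5.8 6 -3.4 -0.16 0 0 20" --pt "-5.8 6.9 -4 -0.162 0 0 20" --pt "-5.8 6.9 -4 -0.162 0 0 20"

```text
t: 20.95
ee_pos: [0.4698, -0.119, 0.2237]
eef_rot: [0.707, 0.004, 0.708, -0.004]
wrist_force: [-0.1, -0.8, -0.5]
grip_width: 0.338
```

>>> send_rows --pt "0 2 -0.4 0 0 0 20" --pt "0 4.5 -0.9 0 0 0 20" --pt "0 7 -1.4 0 0 0 20" --pt "0 9 -1.9 0 0 0 20" --pt "0.5 10.5 -2.2 0 0 0 20" --pt "1.2 10.9 -2.3 0 0 0 20" --pt "2 10.9 -2.3 0 0 0 20" --pt "2 10.9 -2.3 0 0 0 20"

```text
t: 21.75
ee_pos: [0.4486, -0.0121, 0.2024]
eef_rot: [0.706, 0.005, 0.708, -0.005]
wrist_force: [-0.1, -0.1, -0.8]
grip_width: 0.343
```

Run:
```python
from h import *
plan((.4488,-.0107,.1665,89.2));look("v",.2275,0,.008)
```

```text
t 21.75 pos [ 0.4486 -0.0121  0.2024] yaw 89.18 tilt [-1.    -0.    -0.003] F [-0.1 -0.1 -0.8] grip 0.343 q [-0.18 -0.15 -0.15  1.58 -0.   -0.16]
  (0.4488, -0.0107, 0.1665, 89.2) shift [3.59 0.14 0.03] turn [-0.    -0.003  0.   ]
scene [214, 139, 38, 37, 553] z 0.2248 c [489.6 -12.7] [ 46.9 117.4] 76.35 x [0.4343 0.5475] y [-0.0325  0.0211]
side [317, 158, 38, 12, 264] z 0.2232 c [501.8   1.1] [40.5 83.6] 87.41 x [0.4601 0.544 ] y [-0.0192  0.0231]
```

>>> send_rows --pt "0.8 0.1 0 0 0 0 20" --pt "1.6 0.1 0 0 0 0 20" --pt "2.4 0.1 0 0 0 0 20" --pt "2.9 0.1 0 0 0 0 20" --pt "3.3 0.1 0 0 0 0 20" --pt "3.6 0.1 0 0 0 0 20" --pt "3.8 0.1 0 0 0 0 20" --pt "3.9 0.1 0 0 0 0 20"

```text
t: 22.65
ee_pos: [0.4493, -0.0106, 0.1653]
eef_rot: [0.707, 0.005, 0.707, -0.005]
wrist_force: [-0.6, 0.3, -1.3]
grip_width: 0.341
```

Run:
```python
from h import *
from plant import manip
plan((.4488,-.0107,.1045,89.2))
im=[]
for n,(a,b) in dict(scene=(195,130),side=(305,140)).items():
    c=manip.read_camera(n);np.savez(n+"_x.npz",**c)
    im.append(c["img"][b:b+70,a:a+70])
cv2.imwrite("pics/x.png",cv2.resize(np.hstack(im),(800,400),interpolation=cv2.INTER_CUBIC))
```

```text
t 22.65 pos [ 0.4493 -0.0106  0.1653] yaw 89.21 tilt [-1. -0.  0.] F [-0.6  0.3 -1.3] grip 0.341 q [-0.17 -0.15 -0.23  1.5   0.   -0.16]
  (0.4488, -0.0107, 0.1045, 89.2) shift [ 6.08 -0.01 -0.05] turn [0. 0. 0.]
```

View pics/x.png

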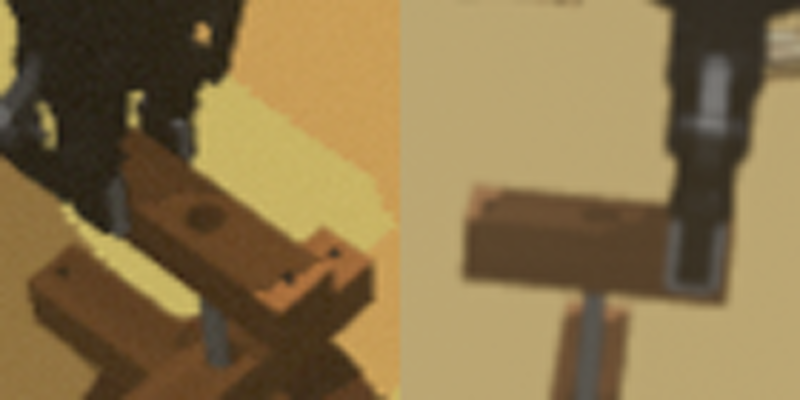

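The short slat's bore, at scene crop (206,218) and side crop (600,214), is lined up with the rod. I lower it gently.

>>> send_rows --pt "0.2 0 -0.04 0 0 0 20" --pt "0.4 0 -0.04 0 0 0 20" --pt "0.6 0 -0.04 0 0 0 20" --pt "0.8 0 -0.04 0 0 0 20" --pt "1 0 -0.04 0 0 0 20" --pt "1.2 0 -0.04 0 0 0 20" --pt "1.4 0 -0.04 0 0 0 20" --pt "1.6 0 -0.04 0 0 0 20"

```text
t: 23.55
ee_pos: [0.4489, -0.0106, 0.1491]
eef_rot: [0.707, 0.005, 0.707, -0.005]
wrist_force: [0.4, 0.7, -0.7]
grip_width: 0.342
```

Run:
```python
from h import *
plan((.4488,-.0107,.1035,89.2))
```

```text
t 23.55 pos [ 0.4489 -0.0106  0.1491] yaw 89.21 tilt [-1.  0. -0.] F [ 0.4  0.7 -0.7] grip 0.342 q [-0.17 -0.15 -0.26  1.47  0.   -0.16]
  (0.4488, -0.0107, 0.1035, 89.2) shift [ 4.56 -0.01 -0.01] turn [ 0. -0. -0.]
```

>>> send_rows --pt "0.7 0 0 0 0 0 20" --pt "1.5 0 0 0 0 0 20" --pt "2.3 0 0 0 0 0 20" --pt "3.1 0 0 0 0 0 20" --pt "3.8 0 0 0 0 0 20" --pt "4.2 0 0 0 0 0 20" --pt "4.4 0 0 0 0 0 20" --pt "4.5 0 0 0 0 0 20"

```text
t: 24.35
ee_pos: [0.4489, -0.0106, 0.1042]
eef_rot: [0.707, 0.005, 0.707, -0.005]
wrist_force: [0.4, 0.2, -0.6]
grip_width: 0.342
```

>>> send_rows --pt "0.2 0 0 0 0 0 20" --pt "0.2 0 0 0 0 0 20" --pt "0.2 0 0 0 0 0 55" --pt "0.2 0 0 0 0 0 55" --pt "0.2 0 0 0 0 0 55" --pt "-1 0 0 0 0 0 60" --pt "-5 0 0 0 0 0 70" --pt "-10 0 0 0 0 0 80"

```text
t: 25.15
ee_pos: [0.447, -0.0102, 0.2035]
eef_rot: [0.705, 0.005, 0.709, -0.005]
wrist_force: [1.3, -0.2, 0.3]
grip_width: 0.797
```

Run:
```python
from h import *
plan((.5,.12,.2,89.2),(.5255,.2133,.15,89.2))
```

```text
t 25.15 pos [ 0.447  -0.0102  0.2035] yaw 89.21 tilt [-1.     0.001 -0.005] F [ 1.3 -0.2  0.3] grip 0.797 q [-0.17 -0.15 -0.15  1.58  0.   -0.16]
  (0.5, 0.12, 0.2, 89.2) shift [ 0.34 13.1   5.12] turn [ 0.    -0.005 -0.001]
  (0.5255, 0.2133, 0.15, 89.2) shift [5.   9.36 2.42] turn [0. 0. 0.]
```

>>> send_rows --pt "0 2.5 1 0 0 0 85" --pt "0 5.5 2.2 0 0 0 85" --pt "0 9 3.5 0 0 0 85" --pt "0 13 5.1 0 0 0 85" --pt "1 17 6 0 0 0 85" --pt "3 20 6.5 0 0 0 85" --pt "5 22.5 7 0 0 0 85" --pt "5.4 22.5 7.2 0 0 0 85"

```text
t: 25.95
ee_pos: [0.5226, 0.216, 0.1478]
eef_rot: [0.706, 0.003, 0.709, -0.003]
wrist_force: [0.7, -0.8, 0.7]
grip_width: 0.848
```

```bash
python3 - <<'E'
from h import *
from plant import manip
plan((.5255,.2133,.021,89.2))
c=manip.read_camera("wrist");cv2.imwrite("pics/wk.png",c["img"]);np.savez("wk.npz",**c);P=pts(c)
for lo,hi in((.056,.066),(.03,.04),(.005,.066)):
    m=(P[...,2]>lo)&(P[...,2]<hi)&(np.hypot(P[...,0]-.525,P[...,1]-.213)<.05)&(c["z_map"]>0)
    if m.sum()<20: print("few");continue
    q=P[m];r=cv2.minEnclosingCircle((q[:,:2]*1000).astype(np.float32));uv=np.argwhere(m)
    print(lo,m.sum(),q.mean(0).round(4),np.round(r[0],1),round(r[1],1),"rows/cols",uv.min(0),uv.max(0))
look("y",.125,0,.006)
E
python3 -c "
import cv2,numpy as np
a=[cv2.resize(cv2.imread('pics/'+f)[s],(400,300)) for f,s in(('wk.png',np.s_[:,:]),('scene_y.png',np.s_[120:240,160:320]))]
cv2.imwrite('pics/y.png',np.hstack(a))"
```

```text
t 25.95 pos [0.5226 0.216  0.1478] yaw 89.45 tilt [-1.    -0.    -0.004] F [ 0.7 -0.8  0.7] grip 0.848 q [0.27 0.15 0.05 1.47 0.   0.28]
  (0.5255, 0.2133, 0.021, 89.2) shift [12.68 -0.26  0.34] turn [ 0.004 -0.004  0.   ]
0.056 1122 [0.5233 0.2113 0.0602] [524.  211.3] 14.2 rows/cols [199 260] [236 297]
0.03 426 [0.5135 0.2121 0.0372] [523.9 211.5] 22.0 rows/cols [181 252] [230 305]
0.005 2546 [0.5174 0.2117 0.0477] [524.  211.4] 22.1 rows/cols [175 252] [236 305]
scene [213, 169, 41, 33, 497] z 0.1262 c [489.3 -11.8] [ 34.  113.2] 88.23 x [0.4327 0.5455] y [-0.0299  0.0068]
side [329, 197, 32, 10, 221] z 0.1241 c [472.2  -3.6] [38.6 74.1] 86.61 x [0.436 0.51 ] y [-0.0225  0.0166]
```

View pics/y.png

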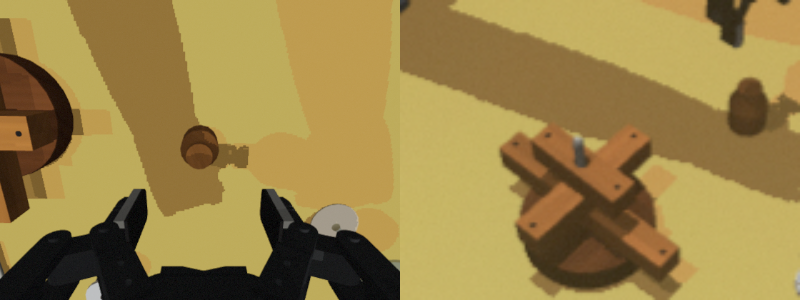

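The wrist view shows the knob at (200,147), clear of the jaws. The scene crop shows all three slats stacked, crossed square, with the rod tip at (578,145) showing above the top slat.

>>> send_rows --pt "3 -0.35 0.2 0 0 0 85" --pt "6 -0.38 0.2 0 0 0 85" --pt "9 -0.38 0.2 0 0 0 85" --pt "11.5 -0.38 0.2 0 0 0 85" --pt "13.2 -0.38 0.2 0 0 0 85" --pt "13.8 -0.38 0.2 0 0 0 85" --pt "13.8 -0.38 0.2 0 0 0 85" --pt "13.8 -0.38 0.2 0 0 0 35" --squeeze 60

```text
t: 26.9
ee_pos: [0.5274, 0.2094, 0.0143]
eef_rot: [0.708, 0.005, 0.706, -0.005]
wrist_force: [0.1, -0.6, -0.4]
grip_width: 0.698
```

>>> send_rows --pt "0 0 0 0 0 0 35" --pt "0 0 0 0 0 0 35" --pt "0 0 0 0 0 0 35" --pt "0 0 0 0 0 0 35" --pt "0 0 0 0 0 0 35" --pt "0 0 0 0 0 0 35" --pt "0 0 0 0 0 0 35" --pt "0 0 0 0 0 0 35"

```text
t: 27.7
ee_pos: [0.5279, 0.21, 0.0149]
eef_rot: [0.709, 0.005, 0.706, -0.005]
wrist_force: [-0.7, -0.9, 7.2]
grip_width: 0.495
```

Run:
```python
from h import *
from plant import manip
plan((.525,.212,.21,89.2),(.49,.06,.21,89.2),(.4887,-.0113,.185,89.2))
for n,w in(("scene",.005),("side",.005)):
    c=manip.read_camera(n);P=pts(c);b,g,r=[c["img"][...,i].astype(int) for i in range(3)]
    m=(abs(P[...,2]-.06)<.006)&(np.hypot(P[...,0]-.525,P[...,1]-.213)<.03)&(c["z_map"]>0)&(r>b+15);q=P[m]
    print(n,m.sum(),q.mean(0).round(4) if m.sum() else"")
```

```text
t 27.7 pos [0.5279 0.21   0.0149] yaw 89.21 tilt [-1.     0.001  0.004] F [-0.7 -0.9  7.2] grip 0.495 q [ 0.26  0.22 -0.15  1.2  -0.    0.27]
  (0.525, 0.212, 0.21, 89.2) shift [-19.51   0.22  -0.21] turn [ 0.     0.004 -0.001]
  (0.49, 0.06, 0.21, 89.2) shift [  0.   -15.25  -3.29] turn [0. 0. 0.]
  (0.4887, -0.0113, 0.185, 89.2) shift [ 2.5  -7.13 -0.03] turn [0. 0. 0.]
scene 37 [0.5328 0.2203 0.0601]
side 12 [0.5171 0.2162 0.0572]
```

>>> send_rows --pt "-1 0 0 0 0 0 35" --pt "-3 0 0 0 0 0 35" --pt "-6 0 0 0 0 0 35" --pt "-9 0 0 0 0 0 35" --pt "-13 0 0 0 0 0 35" --pt "-17 0 0 0 0 0 35" --pt "-19.5 0 0 0 0 0 35" --pt "-19.5 0 0 0 0 0 35"

```text
t: 28.6
ee_pos: [0.5283, 0.2103, 0.2132]
eef_rot: [0.71, 0.006, 0.704, -0.004]
wrist_force: [0.3, 0.8, -0.4]
grip_width: 0.494
```

```bash
cat >> h.py <<'E'
def knob(tag):
    """held knob: reddish-brown pixels below/around the TCP; slices of the cloud against TCP"""
    from plant import manip
    p=manip.read_state()["ee_pos"]
    for n in("scene","side"):
        c=manip.read_camera(n);np.savez(f"{n}_{tag}.npz",**c);cv2.imwrite(f"pics/{n}_{tag}.png",c["img"])
        P=pts(c);b,g,r=[c["img"][...,i].astype(int) for i in range(3)]
        m=(np.hypot(P[...,0]-p[0],P[...,1]-p[1])<.04)&(P[...,2]>p[2]-.03)&(P[...,2]<p[2]+.06)&(c["z_map"]>0)&(r>b+18)
        k,l,st,_=cv2.connectedComponentsWithStats(m.astype(np.uint8));i=1+np.argmax(st[1:,4]);q=P[l==i];uv=np.argwhere(l==i)[:,::-1]
        print(n,st[i].tolist(),"rel TCP min",(q.min(0)-p).round(4),"max",(q.max(0)-p).round(4),"mean",(q.mean(0)-p).round(4))
        low=uv[uv[:,1]>uv[:,1].max()-4];print("   bottom px cols",uv[:,0].min(),uv[:,0].max(),"row",uv[:,1].max(),"p",p.round(4))
E
python3 - <<'E'
from h import *
plan((.49,.06,.21,89.2),(.4887,-.0113,.185,89.2));knob("k")
import cv2
from plant import manip
p=manip.read_state()["ee_pos"];im=[]
for n in("scene","side"):
    c=dict(np.load(n+"_k.npz"));u,v=proj(c,p).astype(int);im.append(c["img"][max(v-30,0):v+40,u-35:u+35]);print(n,"crop origin",u-35,v-30)
cv2.imwrite("pics/k.png",cv2.resize(np.hstack(im),(800,400),interpolation=cv2.INTER_CUBIC))
E
```

```text
t 28.6 pos [0.5283 0.2103 0.2132] yaw 89.22 tilt [-1.     0.003  0.009] F [ 0.3  0.8 -0.4] grip 0.494 q [0.26 0.15 0.17 1.58 0.   0.27]
  (0.49, 0.06, 0.21, 89.2) shift [  0.25 -15.09  -3.63] turn [ 0.     0.009 -0.003]
  (0.4887, -0.0113, 0.185, 89.2) shift [ 2.5  -7.13 -0.03] turn [0. 0. 0.]
scene [294, 90, 26, 34, 441] rel TCP min [-0.0224 -0.036  -0.0136] max [0.0201 0.036  0.0597] mean [ 0.0084 -0.0051  0.0266]
   bottom px cols 294 319 row 123 p [0.5283 0.2103 0.2132]
side [305, 201, 23, 33, 319] rel TCP min [-0.0246 -0.0037 -0.0194] max [0.0189 0.0339 0.0584] mean [-0.0085  0.0162  0.0067]
   bottom px cols 305 327 row 233 p [0.5283 0.2103 0.2132]
scene crop origin 268 85
side crop origin 280 190
```

View pics/k.png

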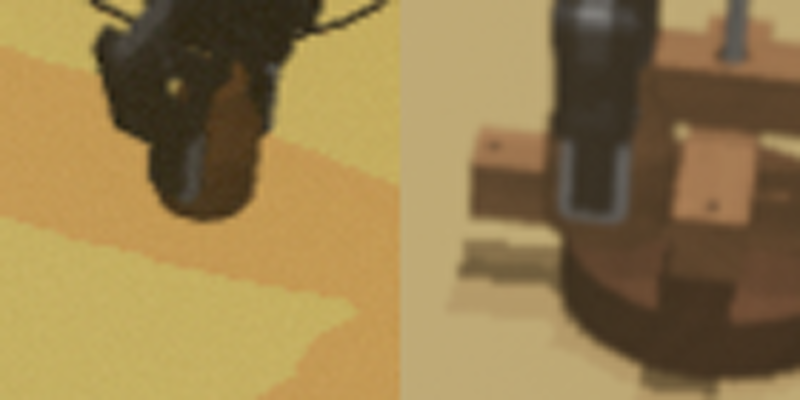

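The knob is gripped upright (scene crop (230,150), with a finger at (190,170)). The side view puts its axis about 3 mm toward -x from the TCP. That was the last planned picture, so from here I check by numbers.

>>> send_rows --pt "0 -1.5 -0.4 0 0.009 -0.003 35" --pt "0.2 -4 -1 0 0.009 -0.003 35" --pt "0.2 -7 -1.7 0 0.009 -0.003 35" --pt "0.2 -10 -2.5 0 0.009 -0.003 35" --pt "0.2 -12.5 -3 0 0.009 -0.003 35" --pt "0.2 -14.3 -3.4 0 0.009 -0.003 35" --pt "0.2 -15.1 -3.5 0 0.009 -0.003 35" --pt "0.2 -15.1 -3.5 0 0.009 -0.003 35"

```text
t: 29.5
ee_pos: [0.4877, 0.0579, 0.2037]
eef_rot: [0.703, 0.005, 0.711, -0.007]
wrist_force: [-0.1, 0.1, -0.1]
grip_width: 0.494
```

>>> send_rows --pt "0 -1 0 0 0 0 35" --pt "0 -2.5 0 0 0 0 35" --pt "0 -4 0 0 0 0 35" --pt "0 -5.5 0 0 0 0 35" --pt "0 -6.7 0 0 0 0 35" --pt "0.6 -7.1 0 0 0 0 35" --pt "1.5 -7.1 0 0 0 0 35" --pt "2 -7.1 0 0 0 0 35"

```text
t: 30.3
ee_pos: [0.4871, -0.0115, 0.1839]
eef_rot: [0.703, 0.004, 0.711, -0.005]
wrist_force: [-0.7, 0.9, -0.6]
grip_width: 0.497
```

Run:
```python
from h import *
plan((.4917,-.0113,.181,89.2));knob("n")
# rod visible below the knob: cloud slices
for n in("scene","side"):
    c=dict(np.load(n+"_n.npz"));P=pts(c);b,g,r=[c["img"][...,i].astype(int) for i in range(3)]
    m=(P[...,2]>.13)&(P[...,2]<.165)&(np.hypot(P[...,0]-.489,P[...,1]+.011)<.015)&(c["z_map"]>0)&(abs(r-b)<25)
    print(n,"rod",m.sum(),P[m].mean(0).round(4),P[m].min(0).round(4),P[m].max(0).round(4))
```

```text
t 30.3 pos [ 0.4871 -0.0115  0.1839] yaw 89.23 tilt [-1.    -0.002 -0.011] F [-0.7  0.9 -0.6] grip 0.497 q [-0.16 -0.04 -0.09  1.54 -0.   -0.15]
  (0.4917, -0.0113, 0.181, 89.2) shift [0.29 0.02 0.46] turn [ 0.001 -0.011  0.002]
scene [217, 145, 27, 34, 444] rel TCP min [-0.0099 -0.0387 -0.0145] max [0.0202 0.0356 0.0598] mean [ 0.0101 -0.0005  0.0265]
   bottom px cols 217 243 row 178 p [ 0.4871 -0.0115  0.1839]
side [333, 161, 19, 29, 230] rel TCP min [-0.0237 -0.005  -0.0298] max [0.0198 0.034  0.0555] mean [-0.0049  0.0167  0.0069]
   bottom px cols 333 351 row 189 p [ 0.4871 -0.0115  0.1839]
scene rod 20 [ 0.491  -0.0154  0.1423] [ 0.4862 -0.0181  0.1323] [ 0.4942 -0.0109  0.1519]
side rod 24 [ 0.4901 -0.0067  0.1424] [ 0.4874 -0.0115  0.1307] [ 0.4929 -0.0014  0.1557]
```

Run:
```python
from h import *
from plant import manip
plan()
manip.read_camera("side")
plan((.4917,-.0113,.181,89.2))
```

```text
t 30.4 pos [ 0.4867 -0.0113  0.1838] yaw 89.26 tilt [-1.    -0.002 -0.012] F [-0.4  0.2 -0. ] grip 0.497 q [-0.16 -0.04 -0.09  1.54 -0.   -0.15]
t 30.45 pos [ 0.4871 -0.0113  0.1845] yaw 89.26 tilt [-1.    -0.003 -0.011] F [-0.4  0.3 -0.4] grip 0.497 q [-0.16 -0.04 -0.09  1.54 -0.   -0.15]
  (0.4917, -0.0113, 0.181, 89.2) shift [0.34 0.01 0.47] turn [ 0.001 -0.011  0.003]
```

>>> send_rows --pt "0 0 0.2 0 -0.006 0.001 35" --pt "0 0 0.46 0 -0.011 0.002 35" --pt "0 0 0.46 0 -0.011 0.002 35" --pt "0 0 0.46 0 -0.011 0.002 35" --pt "0.4 0 0.46 0 -0.011 0.002 35" --pt "0.8 0 0.46 0 -0.011 0.002 35" --pt "1.1 0 0.46 0 -0.011 0.002 35" --pt "1.4 0 0.46 0 -0.011 0.002 35"

```text
t: 31.25
ee_pos: [0.492, -0.0121, 0.1709]
eef_rot: [0.708, 0.005, 0.707, -0.005]
wrist_force: [-0.1, -0.1, -0.7]
grip_width: 0.494
```

Run:
```python
from h import *
knob("o");plan((.4917,-.0113,.145,89.2))
```

```text
scene [219, 150, 27, 34, 444] rel TCP min [-0.0099 -0.036  -0.0138] max [0.0204 0.036  0.0597] mean [ 0.0095 -0.0008  0.027 ]
   bottom px cols 219 245 row 183 p [ 0.492  -0.0121  0.1709]
side [330, 166, 20, 28, 231] rel TCP min [-0.0236 -0.0045 -0.0287] max [0.0201 0.0361 0.0478] mean [-0.005   0.0164  0.0069]
   bottom px cols 330 349 row 193 p [ 0.492  -0.0121  0.1709]
t 31.35 pos [ 0.4917 -0.012   0.1707] yaw 89.21 tilt [-1.    -0.001  0.001] F [-0.7 -0.5  0. ] grip 0.496 q [-0.16 -0.04 -0.11  1.5  -0.   -0.15]
  (0.4917, -0.0113, 0.145, 89.2) shift [ 2.57  0.07 -0.  ] turn [0.    0.001 0.001]
```

>>> send_rows --pt "0.15 0.04 0 0 0 0 35" --pt "0.3 0.05 0 0 0 0 35" --pt "0.5 0.05 0 0 0 0 35" --pt "0.65 0.05 0 0 0 0 35" --pt "0.8 0.05 0 0 0 0 35" --pt "0.95 0.05 0 0 0 0 35" --pt "1.1 0.05 0 0 0 0 35" --pt "1.2 0.05 0 0 0 0 35"

```text
t: 32.15
ee_pos: [0.4921, -0.012, 0.1594]
eef_rot: [0.708, 0.004, 0.707, -0.006]
wrist_force: [-1.9, -3.8, 1.6]
grip_width: 0.491
```

Run:
```python
from h import *
plan((.4917,-.0113,.145,89.2))
```

```text
t 32.15 pos [ 0.4921 -0.012   0.1594] yaw 89.2 tilt [-1.    -0.002  0.002] F [-1.9 -3.8  1.6] grip 0.491 q [-0.16 -0.04 -0.14  1.48 -0.   -0.15]
  (0.4917, -0.0113, 0.145, 89.2) shift [ 1.44  0.07 -0.04] turn [-0.     0.002  0.002]
```

>>> send_rows --pt "0 -0.08 -0.04 0 0 0 35" --pt "0 -0.08 -0.04 0 0 0 35" --pt "0.1 -0.08 -0.04 0 0 0 35" --pt "0.2 -0.08 -0.04 0 0 0 35" --pt "0.3 -0.08 -0.04 0 0 0 35" --pt "0.4 -0.08 -0.04 0 0 0 35" --pt "0.5 -0.08 -0.04 0 0 0 35" --pt "0.5 -0.08 -0.04 0 0 0 35"

```text
t: 32.95
ee_pos: [0.4918, -0.0122, 0.1542]
eef_rot: [0.708, 0.005, 0.706, -0.005]
wrist_force: [-0.1, -0.8, -0.9]
grip_width: 0.496
```

Run:
```python
from h import *
plan((.4917,-.0113,.14,89.2))
```

```text
t 32.95 pos [ 0.4918 -0.0122  0.1542] yaw 89.22 tilt [-1.    -0.     0.002] F [-0.1 -0.8 -0.9] grip 0.496 q [-0.16 -0.04 -0.15  1.47 -0.   -0.15]
  (0.4917, -0.0113, 0.14, 89.2) shift [ 1.42  0.09 -0.02] turn [0.    0.002 0.   ]
```

>>> send_rows --pt "0.15 0 0 0 0 0 35" --pt "0.3 0 0 0 0 0 35" --pt "0.45 0 0 0 0 0 35" --pt "0.6 0 0 0 0 0 35" --pt "0.75 0 0 0 0 0 35" --pt "0.9 0 0 0 0 0 35" --pt "1 0 0 0 0 0 35" --pt "1.1 0 0 0 0 0 35" --squeeze 90

```text
t: 33.75
ee_pos: [0.492, -0.0123, 0.1456]
eef_rot: [0.708, 0.004, 0.706, -0.005]
wrist_force: [-3.1, 0.5, 7.6]
grip_width: 0.486
```

>>> send_rows --pt "0.1 0 0 0 0 0 35" --pt "0.2 0 0 0 0 0 35" --pt "0.3 0 0 0 0 0 35" --pt "0.3 0 0 0 0 0 35" --pt "0.3 0 0 0 0 0 35" --pt "0.3 0 0 0 0 0 35" --pt "0.3 0 0 0 0 0 35" --pt "0.3 0 0 0 0 0 35"

```text
t: 34.55
ee_pos: [0.492, -0.0123, 0.1425]
eef_rot: [0.708, 0.004, 0.706, -0.005]
wrist_force: [-3.6, -0.2, 6.9]
grip_width: 0.485
```

Run:
```python
from h import *
plan((.4917,-.0122,.14,89.2));knob("z")
```

```text
t 34.55 pos [ 0.492  -0.0123  0.1425] yaw 89.22 tilt [-1.    -0.001  0.004] F [-3.6 -0.2  6.9] grip 0.485 q [-0.16 -0.04 -0.17  1.44 -0.   -0.15]
  (0.4917, -0.0122, 0.14, 89.2) shift [ 0.25  0.01 -0.03] turn [0.    0.004 0.001]
scene [220, 159, 29, 42, 564] rel TCP min [-0.0322 -0.0357 -0.0299] max [0.0398 0.0384 0.0595] mean [ 0.0127 -0.0022  0.0157]
   bottom px cols 220 248 row 200 p [ 0.492  -0.0123  0.1425]
side [321, 176, 33, 33, 446] rel TCP min [-0.0389 -0.0127 -0.0297] max [0.0395 0.032  0.0477] mean [-0.0018  0.0137 -0.007 ]
   bottom px cols 321 353 row 208 p [ 0.492  -0.0123  0.1425]
```

>>> send_rows --pt "0.1 0 -0.03 0 0 0 35" --pt "0.2 0 -0.03 0 0 0 35" --pt "0.3 0 -0.03 0 0 0 35" --pt "0.4 0 -0.03 0 0 0 35" --pt "0.4 0 -0.03 0 0 0 35" --pt "0.4 0 -0.03 0 0 0 35" --pt "0.4 0 -0.03 0 0 0 35" --pt "0.4 0 -0.03 0 0 0 35"

```text
t: 35.45
ee_pos: [0.4921, -0.0123, 0.14]
eef_rot: [0.709, 0.004, 0.705, -0.005]
wrist_force: [-4.2, 1.3, 12.6]
grip_width: 0.489
```

Run:
```python
from h import *
plan((.4917,-.0122,.14,89.2))
```

```text
t 35.45 pos [ 0.4921 -0.0123  0.14  ] yaw 89.22 tilt [-1.    -0.001  0.005] F [-4.2  1.3 12.6] grip 0.489 q [-0.16 -0.04 -0.17  1.44 -0.   -0.15]
  (0.4917, -0.0122, 0.14, 89.2) shift [ 0.    0.01 -0.04] turn [0.    0.005 0.001]
```

>>> send_rows --pt "0.1 0 -0.05 0 0 0 35" --pt "0.2 0 -0.05 0 0 0 35" --pt "0.3 0 -0.05 0 0 0 35" --pt "0.4 0 -0.05 0 0 0 35" --pt "0.4 0 -0.05 0 0 0 35" --pt "0.4 0 -0.05 0 0 0 35" --pt "0.4 0 -0.05 0 0 0 35" --pt "0.4 0 -0.05 0 0 0 35"

```text
t: 36.25
ee_pos: [0.4923, -0.0123, 0.1399]
eef_rot: [0.71, 0.004, 0.704, -0.005]
wrist_force: [-8.8, 1.9, 25.3]
grip_width: 0.486
```

Run:
```python
from h import *
plan((.4917,-.0122,.14,89.2))
```

```text
t 36.25 pos [ 0.4923 -0.0123  0.1399] yaw 89.22 tilt [-1.    -0.002  0.009] F [-8.8  1.9 25.3] grip 0.486 q [-0.16 -0.05 -0.18  1.43 -0.   -0.15]
  (0.4917, -0.0122, 0.14, 89.2) shift [-0.01  0.01 -0.06] turn [0.    0.009 0.002]
```

The TCP stalls at z = 0.140 while the force rises to 25 N, so the knob is seated. I relax the press, open and withdraw.

>>> send_rows --pt "-0.3 0 0 0 0 0 35" --pt "-0.55 0 0.03 0 0 0 35" --pt "-0.55 0 0.03 0 0 0 35" --pt "-0.55 0 0.03 0 0 0 70" --pt "-0.55 0 0.03 0 0 0 80" --pt "-0.6 0 0.03 0 0 0 80" --pt "-0.7 0 0.03 0 0 0 80" --pt "-1.5 0 0.03 0 0 0 80"

```text
t: 37.05
ee_pos: [0.4903, -0.0122, 0.1462]
eef_rot: [0.707, 0.005, 0.707, -0.005]
wrist_force: [0.2, -0.6, -0.0]
grip_width: 0.798
```

>>> send_rows --pt "-2 0 0 0 0 0 80" --pt "-5 0 0 0 0 0 80" --pt "-9 0 0 0 0 0 80" --pt "-12 0 0 0 0 0 80" --pt "-12 0 -3 0 0 0 80" --pt "-12 0 -7 0 0 0 80" --pt "-12 0 -11 0 0 0 80" --pt "-12 0 -15 0 0 0 80"

```text
t: 37.85
ee_pos: [0.3398, -0.0101, 0.2678]
eef_rot: [0.708, 0.004, 0.706, -0.005]
wrist_force: [0.3, -0.4, 1.6]
grip_width: 0.796
```

Run:
```python
from h import *
plan()
for z in(.065,.095,.125):look(f"f{int(z*1000)}",z,0,.006)
for n in("scene","side"):
    c=dict(np.load(f"{n}_f125.npz"));P=pts(c);b,g,r=[c["img"][...,i].astype(int) for i in range(3)]
    m=(P[...,2]>.13)&(np.hypot(P[...,0]-.489,P[...,1]+.011)<.04)&(c["z_map"]>0)
    q=P[m];print(n,"knob",q.min(0).round(4),q.max(0).round(4),"top centre",q[q[:,2]>.18].mean(0).round(4),np.sort(q[:,2])[-20:].mean().round(4))
im=[cv2.resize(cv2.imread(f"pics/{n}_f125.png")[s],(400,300),interpolation=cv2.INTER_CUBIC) for n,s in(("scene",np.s_[120:240,160:320]),("side",np.s_[150:270,260:420]))]
cv2.imwrite("pics/final.png",np.hstack(im))
```

```text
t 37.85 pos [ 0.3398 -0.0101  0.2678] yaw 89.23 tilt [-1.    -0.001  0.003] F [ 0.3 -0.4  1.6] grip 0.796 q [-0.23 -0.42 -0.23  1.76 -0.   -0.21]
scene [200, 172, 25, 24, 214] z 0.0663 c [416.5  -9.8] [32.5 79. ] 87.8 x [0.3772 0.4554] y [-0.0262  0.0078]
scene [214, 202, 58, 26, 416] z 0.066 c [536.5 -28.8] [136.7  62.6] 31.55 x [0.4934 0.6013] y [-0.0897  0.005 ]
side [292, 212, 38, 13, 309] z 0.064 c [553.5  -4.1] [39.7 91.5] 89.02 x [0.5076 0.5991] y [-0.0244  0.0158]
side [342, 217, 39, 13, 333] z 0.064 c [428.4  -2.6] [39.  93.9] 88.95 x [0.3811 0.4752] y [-0.0226  0.0174]
scene [242, 169, 19, 19, 206] z 0.0961 c [491.3  45.6] [33.9 50.2] 0.76 x [0.4744 0.5085] y [0.0205 0.0706]
scene [206, 185, 45, 32, 370] z 0.0963 c [497.4 -54.4] [98.8 76.6] 6.71 x [0.4439 0.5422] y [-0.0925 -0.0106]
side [314, 208, 46, 24, 333] z 0.0946 c [491.6  36.9] [ 85.9 110.3] 88.24 x [0.4355 0.5457] y [-0.007   0.0803]
scene [213, 169, 11, 17, 105] z 0.1262 c [447.1 -17.5] [24.1 49.2] 43.16 x [0.4327 0.4728] y [-0.0272  0.0068]
scene [228, 184, 26, 18, 207] z 0.126 c [519.4 -13.1] [55.2 34.3] 0.43 x [0.4919 0.5469] y [-0.0304  0.004 ]
side [315, 194, 46, 13, 307] z 0.1241 c [490.3  -3.3] [ 40.3 109.6] 87.78 x [0.436 0.545] y [-0.0251  0.0178]
scene knob [ 0.4696 -0.0332  0.1306] [0.5122 0.0091 0.1902] top centre [ 0.4912 -0.0127  0.1856] 0.1882
side knob [ 0.4686 -0.0242  0.13  ] [0.5122 0.0147 0.1865] top centre [ 0.4903 -0.007   0.1836] 0.1854
```

```bash
python3 -c "
from plant import manip
print(manip.read_state()['t'],manip.close_job())"
```

```text
the job is handed in; nothing more can be done
38.15 None
```

The slat tree is built and the job is handed in at 38.2 s. The three slats are on the rod, longest at the bottom, then middle, then short, with the knob pressed on top, and the arm is clear of everything.

- **Slats:** the tops measured about 0.065, 0.095 and 0.125 m, which is flat and fully down. They lie at roughly -1°, 88.7° and -2°, so each crosses the one below within about 1° of square.
- **Knob:** the final press stalled at TCP z = 0.140 m while the force rose from 12.6 to 25 N. After letting go, its top read 0.185 m in the side view and 0.188 m in the scene view. The expected height is 0.185 m.
- **Disagreements:**
  - The two outside cameras differ by 4 to 6 mm in y and 2 to 3 mm in height, in line with the bias seen all along.
  - The arm stood about 3 mm off its target when it gripped the knob. I measured this and corrected for it.
  - The hole touched the rod lightly (about 4 N sideways) on the way down, and I corrected that too.
- **Not checked:** the final picture could not be viewed because the limit of 12 was reached, so the last check rests on numbers only. I did not measure the glass, secateurs or reel again, but no planned move came near them.

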